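# Clear the topping unit and shut its ratchet-held guard

## Robot

A 7-joint arm with a two-finger parallel gripper is mounted at the origin on the work surface. World frame = base frame: x ahead of the robot, y to its left, z up, the work surface at z = 0. Lengths are in m, angles in rad, forces in N, time in s.
With the tool pointing down it reaches from about 0.4 to 0.85 m from the base axis. Payload 10.4 kg.
Tool frame: the origin (TCP) lies between the finger pads; the fingertips stand ahead of it and the grasp point (between the pads) lies 6 mm ahead of it (finger_overhang is the z of the fingertips in the tool frame, in m); z points along the fingers, y is the direction in which the jaws open and shut (so a half turn about z gives the same grasp; the last joint's range is limited). The gripper opens to 85 mm and grips with 20 to 120 N. Pads are 22 mm wide; open, the fingers measure 114 mm over their backs; the gripper's body (76 mm by 85 mm) begins 54 mm behind the grasp point. The pads swing forward as they close: fully open they stand 13 mm farther back than shut.
Start: joints at [-1.161, 0.332, -0.065, 1.46, 0.022, 1.35, -0.088], TCP at [0.262, 0.567, 0.256] pointing down, gripper open.
Joint ranges: [-2.6, 2.6], [-0.5, 2.12], [-1.47, 1.34], [0.16, 2.42], [-1.27, 4.41], [0.06, 2.06], [-2.6, 2.6]. Speed limits (rad/s): [2.22, 2.22, 2.79, 2.79, 3.14, 3.14, 3.14].

## Interface

Orientations are given as a unit quaternion [x, y, z, w].
In Python, from workcell import * gives the robot as it stands.
- The arm moves only by the shell command python3 -m creep 'ROWS' [FORCE]. ROWS is JSON, a list of rows, each a list of 7 numbers: the turn, a rotation vector about the tool's x, y, z in rad, then the shift along the tool's x, y, z in mm, then the closure in counts, from 0 (fully open) to 255 (shut). In form: [[wx, wy, wz, dx, dy, dz, claw], ...]. A call has 1 to 8 rows; each row shifts and turns the commanded pose from where the row before left it, along the tool's axes as they then stand; what a row does not reach is not made up. A row lasts 1/10 s, in which the tool goes at most 50 mm and 8.59 degrees, less where a joint would pass 70% of its speed; a pose out of reach is approached as far as the arm can. A call is refused whole if a number of a shift passes 50 or a number of a turn 0.15, either way. A call with a gripper value outside its range is refused whole. The fingers move at their own pace and stop on an object; FORCE is the grip in N (left out, the last holds). Time passes only in rows, so rows that do not move let the fingers close. It gives the time, the measured TCP pose, the force and the opening at its end, in the units of the state.
- get_obs(): the state, without advancing time (a new reading comes with each control period).
- camera(name): name is "scene" or "top" or "wrist"; returns (picture, depth): 384x512x3 uint8, blue, green, red; 384x512 float32, m along the optical axis (not along the pixel's ray), 0 where there is no reading.
- camera_model(name): a dict with "camera_matrix" (3x3 intrinsics, pixels), "R" (3x3) and "t" (3): a world point X has camera coordinates R X + t; the wrist camera has in their place "mount" (4x4, takes a point from camera to tool coordinates, whose origin is the TCP and whose axes are the flange's). Camera axes: x right, y down, z forward; pixel columns grow to the right and rows downward; lengths in m; the calibration is good to about 2 mm. A picture is of the moment at which its call begins: read the wrist's pose just before it. camera_model takes no time and is no camera call.
- hand_in(): hands the job in, once; it reports no verdict.
The state is a dict: "clock": time; "joint_pos": joint angles; "joint_velocities": joint speeds; "tau": joint torques, N m; "position": TCP position; "ee_rot": TCP orientation; "ft_force": force on the tool from outside, world axes, zero at the start; "torque": the same for the moment, N m; "grip_width": opening from 0.0 (shut) to 1.0 (fully open).
Only numpy, scipy, OpenCV 4.12 (cv2) and the standard library are available. Lean on these libraries where they do the work, as an engineer would, in place of code of your own. Each camera call takes 0.05 s, during which the arm holds its last target.

## Task

Close up the topping unit for the night. Raise its clear guard from the notch it hangs on to the top notch and let it rest there by itself, then take the ice-cream spade out from under it and stand it blade down in the stainless dipper well, and let go of it. Then lift the guard past its top notch so that the red pawl is thrown clear, and lower it under control until it is fully shut, without letting it drop and without knocking over or shifting the bowls, pots, signs, bottle and jar.

Things in the scene. Friction and masses are not known exactly. Their poses are not given: they have to be found in the camera images.
- topping_unit: stainless tub, 260 mm deep (its x) by 262 mm wide (y), walls 84 mm high, standing fixed on the counter; origin: centre of its underside; its x axis points to the back, its front faces -x (roughly the robot). The guard is hinged along its back edge, on an axis parallel to y through the point 115 mm behind the origin and 95 mm up, and swings up at the front
- guard_bar (a point): middle of the guard's bar handle: round steel bar 12 mm thick, 180 mm long, parallel to the hinge and 290 mm from it, in the plane of the guard, held at its two ends, with 34 mm free between bar and frame. The guard: clear panel in a white frame, 250 mm from hinge to front edge, 262 mm wide, 10 mm thick, 0.55 kg. Shut, the bar lies 45 mm before the tub, 95 mm up
- guard (a joint): guard's angle, rad: 0 = shut (level), growing as it is raised. A ratchet on the tub's left (+y) holds it at 0.24, 0.38, 0.52, 0.66 and 0.80 (top notch); it catches once raised 0.08 above a notch and then settles back on it. Past about 1.0 (1.06 is sure, stop at 1.10) the pawl is thrown clear and the guard falls unless held; below 0.05 the pawl is back in for next time
- pawl (a joint): angle of the red pawl on the tub's left side, rad: about 0 = in the teeth, up to 0.17 while passing over a tooth, 0.6 = thrown clear, so that the guard can be lowered
- spade: ice-cream spade, 167 mm long, 0.12 kg: flat steel blade 50 mm wide, 4 mm thick; round red handle, its last 92 mm, 20 mm thick. It leans in bowl_a, edge on the floor, handle over the front rim, 41 degrees above level, end towards the robot under the guard, 50 mm clear of the rim. Origin: on its axis 41 mm from the edge; -x runs along the handle to its end, z square to the blade
- spade_edge (a point): middle of the blade's free edge, on the spade's axis
- spade_end (a point): end of the spade's handle, on the axis
- dipper_well: fixed open stainless box, 170 mm (its x) by 120 mm (y), 100 mm high, walls and floor 4 mm, with a small gooseneck tap at its far (+x) end, 98 mm from the centre, 183 mm high, spout reaching back to 72 mm from the centre; stands left or right of the topping unit. Origin: centre of its underside, z up
- well_floor (a point): centre of the dipper well's inner floor, 4 mm up
- bowl_a: round black bowl holding the spade, 112 mm wide, 68 mm high, loose in the tub; origin: centre of its foot
- bowl_b: the other black bowl, same size, empty; origin: centre of its foot
- pot_a: lidded pot with green lid in the front of the tub, 58 mm wide, 48 mm high; origin: centre of its foot
- pot_b: lidded pot with orange lid, same size; origin: centre of its foot
- sign_a: small black sign on a clip stand before the tub, card 62 mm wide, 97 mm high in all; origin: centre of its foot
- sign_b: second such sign; origin: centre of its foot
- sauce_bottle: red sauce bottle, 56 mm wide, 185 mm high, standing before the guard's handle, left or right of its middle; origin: centre of its foot
- biscuit_jar: low amber jar with steel lid, 68 mm wide, 54 mm high, before the other half of the handle; origin: centre of its foot
- pump_unit: fixed steel sauce pump, 150 by 110 mm, 204 mm high, on the side of the topping unit where the dipper well is not; origin: centre of its underside

How it is judged:
On the way, in this order (a step that is already met when the one before it is completed fails the run):
1. the guard rests by itself on its top notch, not touched by the robot (value of joint guard between 0.76 and 0.84 rad and value of joint pawl below 0.1 rad and velocity of joint guard between -0.05 and 0.05 rad/s and contact force between each of the arm, the fingers and topping_unit below 0.2 N), for 0.3 s.
2. the spade stands in the dipper well, blade down, let go, the guard still up on its top notch (x of spade_edge in the frame of dipper_well between -0.082 and 0.082 m and y of spade_edge in the frame of dipper_well between -0.057 and 0.057 m and z of spade_edge in the frame of dipper_well below 0.03 m and linear speed of spade below 0.05 m/s and contact force between the fingers and spade below 0.2 N and value of joint guard above 0.76 rad), for 0.3 s.
3. the guard is lifted past its top notch and the pawl is thrown clear (value of joint pawl above 0.4 rad and value of joint guard above 0.9 rad), for 0.05 s.
At the end, for the whole second after the job is handed in: the guard is fully shut (within 0.03 rad) with its pawl back in, and the spade is at rest in the dipper well, blade edge down inside its walls and within 30 mm of its underside, let go (value of joint guard below 0.03 rad and value of joint pawl below 0.15 rad and x of spade_edge in the frame of dipper_well between -0.082 and 0.082 m and y of spade_edge in the frame of dipper_well between -0.057 and 0.057 m and z of spade_edge in the frame of dipper_well below 0.03 m and linear speed of spade below 0.05 m/s and contact force between the fingers and spade below 0.2 N); the robot touches nothing.
It fails at once if the guard is dropped shut (faster than 2 rad/s over the last 0.2 rad) (value of joint guard below 0.2 rad and velocity of joint guard below -2 rad/s).
It fails at once if a bowl, pot, sign, the bottle or the jar is shifted by more than 30 mm or tipped by more than 20 degrees (distance of any of bowl_a, bowl_b, pot_a, pot_b, sign_a, sign_b, sauce_bottle, biscuit_jar from where it was at the start of the episode above 0.03 m or angle between any of bowl_a, bowl_b, pot_a, pot_b, sign_a, sign_b, sauce_bottle, biscuit_jar's own z axis and vertical above 0.35 rad).
It also fails if it takes over 72 s, if anything falls off the work surface, if the arm or the gripper's body presses on something with over 40 N, if the wrist force passes 120 N, or if a joint passes its speed limit or range.

## Working session

There is one attempt and no reset: what is moved stays moved. The work goes in short steps, Python scripts to look and compute and a shell command to move; the robot and the scene stay as the last step left them, time stands still between calls to the robot, and variables do not carry over. Pictures are saved under pics/ and viewed, and the job is handed in when it is done.

```bash
ls; mkdir -p pics
python3 - <<'E'
from workcell import *
import cv2,json
o=get_obs();print(o)
for n in("scene","top","wrist"):
    p,d=camera(n);cv2.imwrite(f"pics/{n}0.png",p)
    import numpy as np;np.save(f"pics/{n}0.npy",d)
    print(n,camera_model(n))
E
```

```text
pics
{'clock': 0.0, 'joint_pos': array([-1.16061195,  0.33290837, -0.06470354,  1.46095706,  0.02157991,
        1.34988969, -0.08848226]), 'joint_velocities': array([-0.00020912,  0.00122075,  0.00025428, -0.00114169, -0.00228338,
        0.0011961 , -0.00054507]), 'tau': array([-8.43854377e-04, -6.25461459e+01,  4.84637031e-02, -3.91594112e+01,
        1.61041541e-02,  1.00146822e-02,  7.01509080e-06]), 'position': array([0.26197659, 0.56706498, 0.25548559]), 'ee_rot': array([ 2.14688745e-01,  9.76682243e-01, -7.21495005e-04, -1.34634228e-04]), 'ft_force': array([ 0.18511898, -0.05335421,  0.38463755]), 'torque': array([0.02572475, 0.00258372, 0.0719752 ]), 'grip_width': 1.0011200764049188}
scene {'camera_matrix': array([[492.7792443 ,   0.        , 254.5012897 ],
       [  0.        , 492.7792443 , 193.25176247],
       [  0.        ,   0.        ,   1.        ]]), 'R': array([[-9.99945530e-01, -5.69521665e-03, -8.74652421e-03],
       [-7.72265361e-04,  8.76081255e-01, -4.82162874e-01],
       [ 1.04086879e-02, -4.82129856e-01, -8.76037933e-01]]), 't': array([0.6194676 , 0.054701
[... 228 characters left out ...]
4721, -0.0077109 ],
       [-0.99606378, -0.0060829 , -0.08843045],
       [ 0.08837887,  0.00828109, -0.99605251]]), 't': array([-0.00680892,  0.61895222,  1.01537048])}
wrist {'camera_matrix': array([[316.12067536,   0.        , 256.59922499],
       [  0.        , 316.12067536, 189.10067642],
       [  0.        ,   0.        ,   1.        ]]), 'mount': array([[-6.63899878e-05, -9.65065707e-01, -2.62007970e-01,
         6.61162720e-02],
       [ 9.99999970e-01, -1.93688424e-06, -2.46254971e-04,
         4.32013465e-04],
       [ 2.37144749e-04, -2.62007979e-01,  9.65065678e-01,
        -1.17366194e-01],
       [ 0.00000000e+00,  0.00000000e+00,  0.00000000e+00,
         1.00000000e+00]])}
```

View pics/scene0.png

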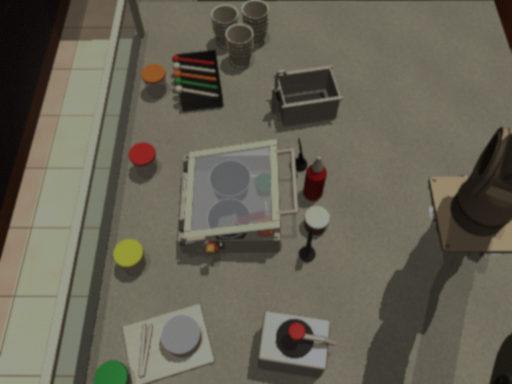

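View pics/top0.png

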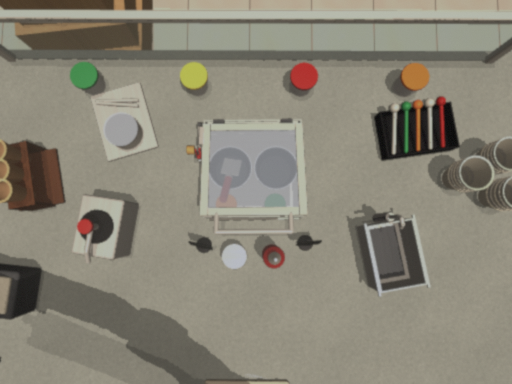

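View pics/wrist0.png

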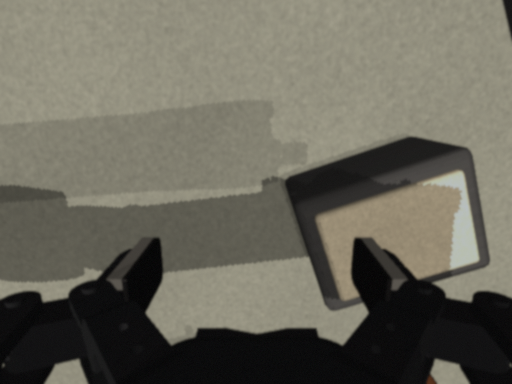

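```bash
cat > h.py <<'E'
import numpy as np,cv2
from scipy.spatial.transform import Rotation as Ro
from workcell import *
def cloud(name,d,pose=None):
    m=camera_model(name);K=m["camera_matrix"]
    v,u=np.mgrid[:384,:512]
    P=np.stack([(u-K[0,2])/K[0,0]*d,(v-K[1,2])/K[1,1]*d,d],-1)
    if name=="wrist":
        M=m["mount"];P=P@M[:3,:3].T+M[:3,3]
        p,q=pose;return P@Ro.from_quat(q).as_matrix().T+p
    return (P-m["t"])@m["R"]
def proj(name,X,pose=None):
    m=camera_model(name);K=m["camera_matrix"]
    if name=="wrist":
        M=m["mount"];p,q=pose
        X=(np.asarray(X)-p)@Ro.from_quat(q).as_matrix()
        c=(X-M[:3,3])@M[:3,:3]
    else: c=np.asarray(X)@m["R"].T+m["t"]
    return (c@K.T)[...,:2]/c[...,2:]
def ray(name,u,v,z):
    m=camera_model(name);K=m["camera_matrix"]
    d=np.linalg.inv(K)@[u,v,1];d=m["R"].T@d;c=-m["R"].T@m["t"]
    return c+d*(z-c[2])/d[2]
E
python3 - <<'E'
from h import *
t=cv2.imread("pics/top0.png");d=np.load("pics/top0.npy")
cv2.imwrite("pics/topz.png",cv2.resize(t[100:310,180:440],None,fx=3,fy=2.8,interpolation=cv2.INTER_CUBIC)[:600,:800])
t=cv2.imread("pics/scene0.png");cv2.imwrite("pics/scz.png",cv2.resize(t[60:270,170:350],None,fx=2.8,fy=2.8,interpolation=cv2.INTER_CUBIC))
C=cloud("top",d)
for n,(u,v) in dict(jar=(234,257),bottle=(274,258),sA=(204,244),sB=(305,242),bar=(254,232),barL=(218,232),barR=(290,232),frL=(203,213),frR=(304,213),bkL=(204,125),bkR=(300,125),spade_h=(226,190),blade=(231,167),bowlA=(225,167),well1=(367,224),well2=(411,220),well3=(428,287),well4=(381,293),wellin=(385,250),ctr=(254,190),tap=(393,218)).items():
    print(n,C[v,u].round(3))
E
```

```text
jar [0.446 0.037 0.054]
bottle [ 0.455 -0.062  0.183]
sA [0.48  0.118 0.051]
sB [ 0.489 -0.146  0.095]
bar [ 0.515 -0.015  0.17 ]
barL [0.514 0.07  0.167]
barR [ 0.515 -0.101  0.169]
frL [0.559 0.108 0.158]
frR [ 0.561 -0.136  0.155]
bkL [0.792 0.117 0.099]
bkR [ 0.794 -0.135  0.098]
spade_h [0.618 0.055 0.135]
blade [0.677 0.043 0.125]
bowlA [0.677 0.059 0.126]
well1 [ 0.537 -0.335 -0.003]
well2 [ 0.547 -0.416  0.1  ]
well3 [ 0.379 -0.454  0.099]
well4 [ 0.346 -0.37  -0.001]
wellin [ 0.465 -0.383  0.002]
ctr [ 0.617 -0.015  0.14 ]
tap [ 0.551 -0.358  0.135]
```

View pics/topz.png

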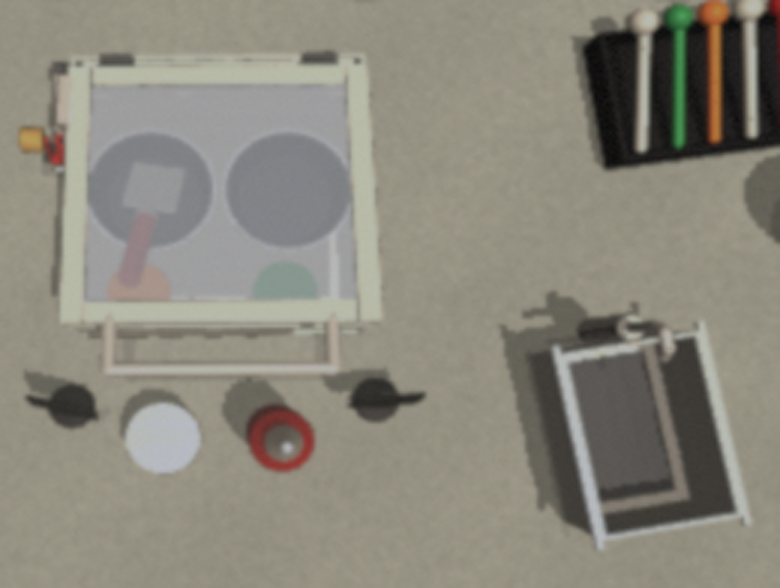

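View pics/scz.png

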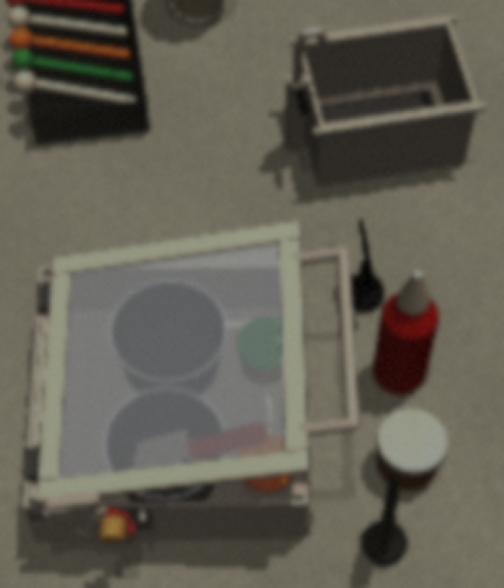

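Run:
```python
from h import *
import workcell; print([n for n in dir(workcell) if n[0]!='_'])
try: print(finger_overhang)
except Exception as e: print(e)
t=cv2.imread("pics/top0.png");d=np.load("pics/top0.npy");C=cloud("top",d)
s=cv2.imread("pics/scene0.png");ds=np.load("pics/scene0.npy");S=cloud("scene",ds)
# bar points
for A,nm in((C,"top"),(S,"scene")):
    m=(A[...,2]>.15)&(A[...,2]<.18)&(abs(A[...,0]-.515)<.012)&(A[...,1]<.08)&(A[...,1]>-.12)
    P=A[m];print(nm,m.sum(),P.mean(0),np.polyfit(P[:,1],P[:,0],1),P[:,1].min(),P[:,1].max())
    # well rim
    m=(abs(A[...,2]-.1)<.006)&(A[...,0]>.3)&(A[...,0]<.6)&(A[...,1]<-.28)&(A[...,1]>-.5)
    P=A[m][:,:2].astype(np.float32);r=cv2.minAreaRect(P);print(" well",len(P),r,cv2.boxPoints(r))
for n,(u,v) in dict(w1=(365,224),w2=(380,295),w3=(429,286),w4=(414,216)).items(): print(n,ray("top",u,v,.1))
```

```text
['MotionError', 'camera', 'camera_model', 'finger_overhang', 'get_obs', 'hand_in']
0.025
top 419 [ 0.51707882 -0.01306323  0.1662249 ] [-0.01165182  0.51692661] -0.1085441428548884 0.07999500313955979
 well 839 ((0.46623027324676514, -0.3766497075557709), (0.2020537406206131, 0.1344253569841385), 10.453385353088379) [[ 0.35468543 -0.32888243]
 [ 0.37907493 -0.4610767 ]
 [ 0.5777751  -0.424417  ]
 [ 0.5533856  -0.2922227 ]]
scene 305 [ 0.5194773  -0.00923544  0.16686086] [-0.01405956  0.51934745] -0.10636685369788242 0.07966075310495997
 well 519 ((0.4686214029788971, -0.3741036057472229), (0.2045598030090332, 0.13817355036735535), 9.868163108825684) [[ 0.35601458 -0.32356787]
 [ 0.37969497 -0.45969713]
 [ 0.58122826 -0.42463934]
 [ 0.5575478  -0.28851008]]
w1 [ 0.53590082 -0.29906527  0.1       ]
w2 [ 0.3584068  -0.33303631  0.1       ]
w3 [ 0.3815972  -0.45642856  0.1       ]
w4 [ 0.55712642 -0.42442686  0.1       ]
```

Run:
```python
import cv2
t=cv2.imread("pics/top0.png");cv2.imwrite("pics/tz2.png",cv2.resize(t[140:225,195:312],None,fx=6.5,fy=6.5,interpolation=cv2.INTER_CUBIC))
t=cv2.imread("pics/scene0.png");cv2.imwrite("pics/sz2.png",cv2.resize(t[135:255,175:305],None,fx=5,fy=5,interpolation=cv2.INTER_CUBIC))
```

```text
(no output)
```

View pics/tz2.png

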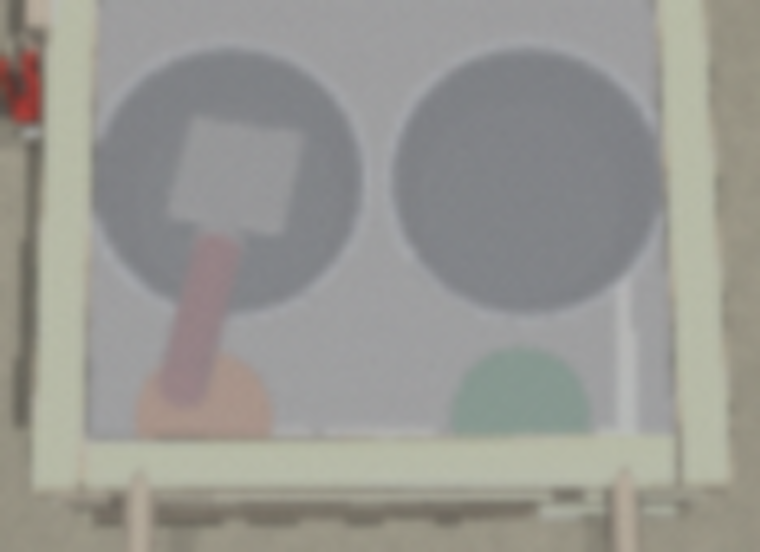

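View pics/sz2.png

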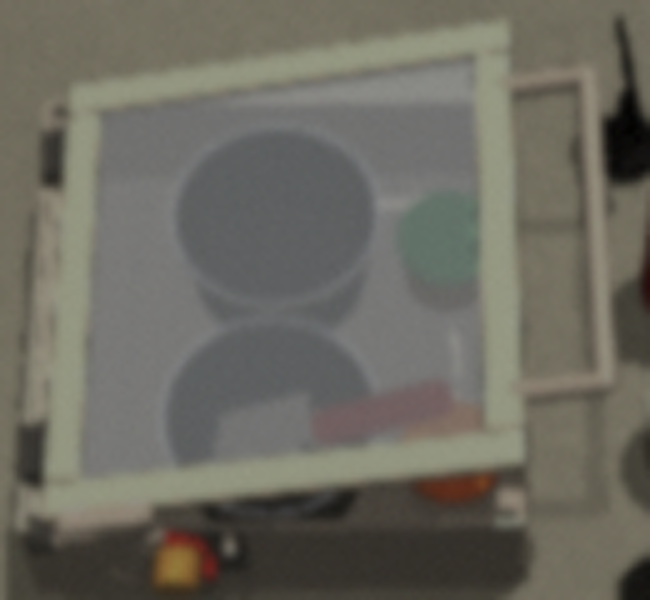

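```bash
python3 -m creep '[[0,0,0.142,0,0,-10,165],[0,0,0.142,0,0,-10,165],[0,0,0.142,0,0,-10,165],[0,0,0.142,0,0,-10,165],[0,0,0.142,0,0,-10,165],[0,0,0.142,0,0,-10,165],[0,0,0.142,0,0,-10,165],[0,0,0.142,0,0,-10,165]]' 30
cat >> h.py <<'E'
def to(goal,rotgoal=None):
    o=get_obs();R=Ro.from_quat(o["ee_rot"]);p=o["position"]
    print("t",round(o["clock"],2),"p",p.round(4),"z",R.as_matrix()[:,2].round(3),"y",R.as_matrix()[:,1].round(3),"q",o["joint_pos"].round(2),"F",o["ft_force"].round(1),"g",round(o["grip_width"],3))
    print("shift mm tool",(R.inv().apply(np.asarray(goal)-p)*1000).round(1))
    if rotgoal is not None:
        print("rotvec",(R.inv()*Ro.from_matrix(rotgoal)).as_rotvec().round(3))
def spadeinfo():
    def line(n,u,v):
        m=camera_model(n);c=-m["R"].T@m["t"];k=m["R"].T@np.linalg.inv(m["camera_matrix"])@[u,v,1];return c,k/np.linalg.norm(k)
    return line
E
python3 - <<'E'
from h import *
to([.517,.035,.25],np.array([[0,1,0],[1,0,0],[0,0,-1.]]))
L=spadeinfo()
a,k=L("top",223.5,201);b,j=L("scene",265,214)
s=np.linalg.lstsq(np.stack([k,-j],1),b-a,rcond=None)[0];print(a+k*s[0],b+j*s[1])
print(ray("top",223.5,201,.12),ray("top",233.5,158.8,.012), ray("top",224,200,.12))
E
```

```text
clock: 0.95
position: [0.2621, 0.5673, 0.3364]
ee_rot: [0.708, 0.706, -0.0, 0.0]
ft_force: [0.0, -0.1, 0.4]
grip_width: 0.352
t 0.95 p [0.2621 0.5673 0.3364] z [-0.    -0.001 -1.   ] y [ 1.    -0.004 -0.   ] q [-1.28  0.3   0.09  1.34 -0.03  1.51 -1.2 ] F [ 0.  -0.1  0.4] g 0.352
shift mm tool [-531.2  257.    86.6]
rotvec [-0.     0.001 -0.004]
[0.59143163 0.06203422 0.11562565] [0.59139433 0.06203942 0.11562352]
[0.59113428 0.06169599 0.12      ] [0.71863201 0.04320603 0.012     ] [0.59366967 0.06046677 0.12      ]
```

```bash
python3 -m creep '[[0,0,0,-38,18.3,0,165],[0,0,0,-38,18.3,0,165],[0,0,0,-38,18.3,0,165],[0,0,0,-38,18.3,0,165],[0,0,0,-38,18.3,0,165],[0,0,0,-38,18.3,0,165],[0,0,0,-38,18.3,0,165],[0,0,0,-38,18.3,0,165]]'
python3 -m creep '[[0,0,0,-38,18.3,0,165],[0,0,0,-38,18.3,0,165],[0,0,0,-38,18.3,0,165],[0,0,0,-38,18.3,0,165],[0,0,0,-38,18.3,10,165],[0,0,0,-38,18.3,20,165],[0,0,0,0,0,30,165],[0,0,0,0,0,20,165]]'
python3 - <<'E'
from h import *
to([.517,.035,.17],np.array([[0,1,0],[1,0,0],[0,0,-1.]]))
o=get_obs();p,d=camera("wrist");cv2.imwrite("pics/w1.png",p);C=cloud("wrist",d,(o["position"],o["ee_rot"]))
m=(C[...,2]>.15)&(C[...,2]<.18)&(abs(C[...,0]-.515)<.02)&(C[...,1]<.2)&(C[...,1]>-.12)
P=C[m];print(m.sum(),P.mean(0),P.min(0),P.max(0));np.save("pics/w1.npy",C)
E
```

```text
clock: 1.75
position: [0.4095, 0.2619, 0.3362]
ee_rot: [0.706, 0.708, 0.0, -0.0]
ft_force: [0.7, -0.3, 0.9]
grip_width: 0.354
clock: 2.55
position: [0.5191, 0.0343, 0.2544]
ee_rot: [0.707, 0.707, -0.001, -0.0]
ft_force: [-0.5, 0.6, -0.2]
grip_width: 0.354
t 2.55 p [0.5191 0.0343 0.2544] z [-0.001 -0.001 -1.   ] y [ 1.    -0.001 -0.001] q [-0.69  0.1   0.58  1.77 -0.06  1.3  -0.1 ] F [-0.5  0.6 -0.2] g 0.354
shift mm tool [ 0.8 -1.9 84.4]
rotvec [-0.001  0.001 -0.001]
3631 [0.51895574 0.01809279 0.16701383] [ 0.51093045 -0.07118503  0.15849718] [0.5349198  0.08096333 0.17018886]
```

View pics/w1.png

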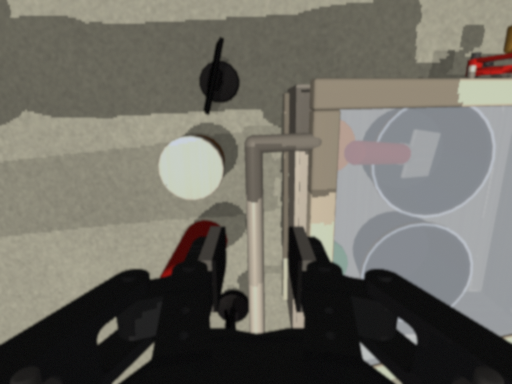

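```bash
python3 -m creep '[[0,0,0,0.8,-1,14,165],[0,0,0,0,0,14,165],[0,0,0,0,0,14,165],[0,0,0,0,0,14,165],[0,0,0,0,0,14,165],[0,0,0,0,0,14,165],[0,0,0,0,0,0,165],[0,0,0,0,0,0,165]]' 30
python3 - <<'E'
from h import *
to([.518,.035,.17])
o=get_obs();p,d=camera("wrist");cv2.imwrite("pics/w2.png",p)
E
```

```text
clock: 3.4
position: [0.5184, 0.0366, 0.1722]
ee_rot: [0.706, 0.708, -0.0, -0.0]
ft_force: [0.4, -0.3, 0.1]
grip_width: 0.351
t 3.4 p [0.5184 0.0366 0.1722] z [-0. -0. -1.] y [ 1.     0.002 -0.   ] q [-0.68  0.18  0.57  1.87 -0.11  1.12 -0.06] F [ 0.4 -0.3  0.1] g 0.351
shift mm tool [-1.6 -0.4  2.2]
```

View pics/w2.png

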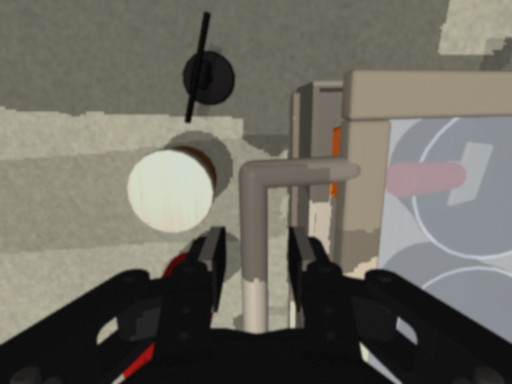

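```bash
python3 -m creep '[[0,0,0,0,0,1,255],[0,0,0,0,0,0,255],[0,0,0,0,0,0,255],[0,0,0,0,0,0,255],[0,0,0,0,0,0,255],[0,0,0,0,0,0,255]]' 25
python3 - <<'E'
from h import *
to([.518,.035,.17])
H=np.array([.517+.29*np.cos(.24),.095])
for a in(.24,.32,.40,.48,.56,.64,.72,.80,.88,.94,1.0,1.07): print(a,((H[0]-.29*np.cos(a))-.517,(H[1]+.29*np.sin(a))-.1639))
E
```

```text
clock: 4.05
position: [0.5173, 0.0368, 0.1713]
ee_rot: [0.706, 0.708, -0.001, -0.001]
ft_force: [-7.2, -0.1, 2.3]
grip_width: 0.126
t 4.05 p [0.5173 0.0368 0.1713] z [-0.003  0.    -1.   ] y [ 1.     0.002 -0.003] q [-0.68  0.18  0.57  1.87 -0.11  1.12 -0.06] F [-7.2 -0.1  2.3] g 0.126
shift mm tool [-1.8  0.7  1.3]
0.24 (np.float64(-1.1102230246251565e-16), np.float64(3.376166386903634e-05))
0.32 (np.float64(0.00640974146318074), np.float64(0.022324302578674154))
0.4 (np.float64(0.014580324446251902), np.float64(0.04403131926950865))
0.48 (np.float64(0.02445948510109608), np.float64(0.06501596090703005))
0.56 (np.float64(0.03598403051319787), np.float64(0.08514399739705619))
0.64 (np.float64(0.049080242920643724), np.float64(0.10428667799509372))
0.72 (np.float64(0.06366435125622905), np.float64(0.12232155487172719))
0.8 (np.float64(0.07964306699641066), np.float64(0.1391332663608616))
0.88 (np.float64(0.09691418088950032), np.float64(0.15461427488070106))
0.94 (np.float64(0.11064948544807007), np.float64(0.16529184911748313))
1.0 (np.float64(0.125000344005328), np.float64(0.17512658559429))
1.07 (np.float64(0.14245198628881373), np.float64(0.18548814623965765))
```

```bash
python3 -m creep '[[0,0,0,0,3,-11.2,255],[0,0,0,0,3.4,-11.1,255],[0,0,0,0,4,-10.9,255],[0,0,0,0,4.2,-10.8,255],[0,0,0,0,4.8,-10.6,255],[0,0,0,0,5.1,-10.4,255],[0,0,0,0,5.6,-10.1,255],[0,0,0,0,5.9,-10,255]]'
python3 -m creep '[[0,0,0,0,6.4,-9.7,255],[0,0,0,0,6.7,-9.4,255],[0,0,0,0,7.2,-9.1,255],[0,0,0,0,7.4,-8.9,255],[0,0,0,0,7.9,-8.5,255],[0,0,0,0,8.1,-8.3,255],[0,0,0,0,8.5,-7.9,255],[0,0,0,0,8.8,-7.6,255]]'
cat >> h.py <<'E'
def ang():
    o=get_obs();R=Ro.from_quat(o["ee_rot"]);g=o["position"]+R.apply([0,0,.006])
    print("guard from grip",np.arctan2(g[2]-.095,.7987-g[0]),"r",np.hypot(g[2]-.095,.7987-g[0]))
def wcam(fn,name="wrist",crop=None,f=1):
    p,d=camera(name)
    if crop: p=p[crop[1]:crop[3],crop[0]:crop[2]]
    cv2.imwrite(fn,cv2.resize(p,None,fx=f,fy=f,interpolation=cv2.INTER_CUBIC));return d
E
python3 - <<'E'
from h import *
to([.518,.035,.17]);ang()
wcam("pics/s3.png","scene",(150,100,350,280),3)
E
```

```text
clock: 4.85
position: [0.5523, 0.0373, 0.2574]
ee_rot: [0.706, 0.708, -0.002, -0.003]
ft_force: [-15.9, 1.3, 5.9]
grip_width: 0.129
clock: 5.65
position: [0.6141, 0.0382, 0.3295]
ee_rot: [0.706, 0.708, 0.001, -0.002]
ft_force: [-17.7, 3.7, 18.8]
grip_width: 0.125
t 5.65 p [0.6141 0.0382 0.3295] z [-0.002  0.003 -1.   ] y [ 1.     0.004 -0.002] q [-0.6   0.31  0.61  1.4  -0.18  1.49  0.  ] F [-17.7   3.7  18.8] g 0.125
shift mm tool [ -3.3 -95.9 159.7]
guard from grip 0.8914049286781105 r 0.29378252688494266
```

View pics/s3.png

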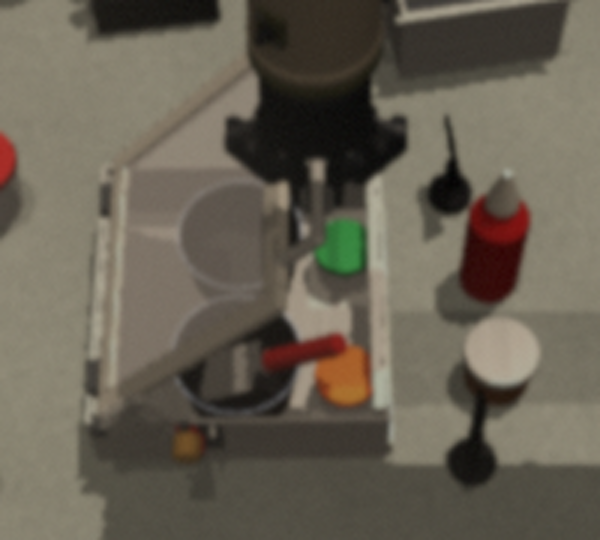

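```bash
python3 -m creep '[[0,0,0,0,-6,3,255],[0,0,0,0,-6,3.2,255],[0,0,0,0,-5.5,4,255],[0,0,0,0,-5,4.5,255],[0,0,0,0,0,0,255],[0,0,0,0,0,0,255]]'
python3 - <<'E'
from h import *
to([.518,.035,.17]);ang()
E
```

```text
clock: 6.3
position: [0.5939, 0.0378, 0.3119]
ee_rot: [0.706, 0.708, 0.002, 0.001]
ft_force: [6.8, 4.5, -2.1]
grip_width: 0.131
t 6.3 p [0.5939 0.0378 0.3119] z [ 0.004  0.001 -1.   ] y [1.    0.003 0.004] q [-0.63  0.26  0.6   1.49 -0.15  1.43 -0.02] F [ 6.8  4.5 -2.1] g 0.131
shift mm tool [ -2.7 -76.4 141.6]
guard from grip 0.800078303339589 r 0.2939904058946263
```

```bash
python3 -m creep '[[0,0,0,0,0,0,190],[0,0,0,0,0,0,185],[0,0,0,0,0,0,180],[0,0,0,0,0,-4,180],[0,0,0,0,0,-10,175],[0,0,0,0,0,-15,175],[0,0,0,0,0,-20,175],[0,0,0,0,0,-20,175]]'
python3 - <<'E'
from h import *
to([.518,.035,.17])
d=wcam("pics/s4.png","scene",(150,100,350,280),3)
S=cloud("scene",d)
m=(S[...,2]>.28)&(S[...,2]<.32)&(abs(S[...,0]-.595)<.025)&(S[...,1]<.2)&(S[...,1]>-.15)
print(S[m].mean(0),S[m].max(0),S[m].min(0),m.sum())
E
```

```text
clock: 7.1
position: [0.5929, 0.0368, 0.3822]
ee_rot: [0.706, 0.708, 0.0, 0.0]
ft_force: [-0.1, -1.2, 0.1]
grip_width: 0.314
t 7.1 p [0.5929 0.0368 0.3822] z [ 0.001  0.    -1.   ] y [1.    0.002 0.001] q [-0.63  0.25  0.61  1.36 -0.14  1.58 -0.03] F [-0.1 -1.2  0.1] g 0.314
shift mm tool [ -1.7 -75.1 212.1]
[0.59973446 0.03611071 0.30413591] [0.61991332 0.08640209 0.31181076] [ 0.59097723 -0.04031912  0.28097464] 299
```

View pics/s4.png

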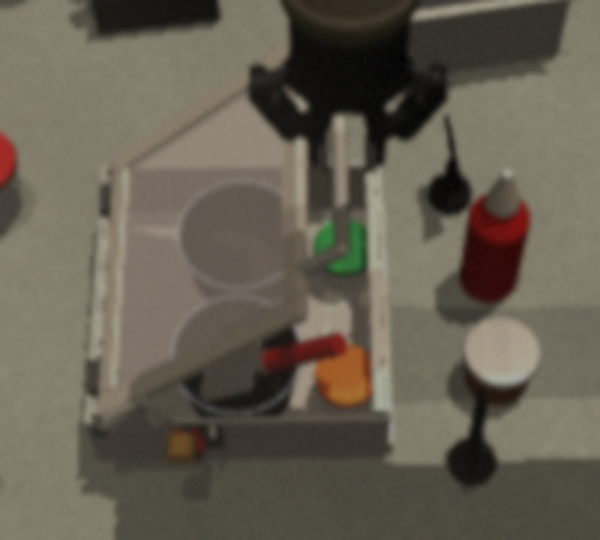

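```bash
python3 -m creep '[[0,0,0,5,0,-18,165],[0,0,0,6,-34,0,105],[0,0,0,6,-35,0,105],[0,0,0,6,-34,0,105],[0,0,-0.145,0,0,0,105],[0,0,-0.145,0,0,0,105],[0,0,-0.145,0,0,0,105],[0,0,-0.145,0,0,0,105]]'
python3 -m creep '[[0,0,-0.145,0,0,0,105],[0,0,-0.145,0,0,0,105],[0,0,-0.145,0,0,0,105],[0,0,-0.145,0,0,0,105],[0,0,-0.145,0,0,0,105],[0,0,-0.12,0,0,0,105],[0,0,0,0,0,0,105]]'
cat >> h.py <<'E'
def grot(T,psi):
    T=np.radians(T);z=np.array([np.cos(T)*np.cos(psi),np.cos(T)*np.sin(psi),-np.sin(T)]);y=np.array([-np.sin(psi),np.cos(psi),0])
    return np.stack([np.cross(y,z),y,z],1)
E
python3 - <<'E'
from h import *
to([.529,.071,.203],grot(52,-.144))
E
```

```text
clock: 7.95
position: [0.4899, 0.0594, 0.3995]
ee_rot: [0.472, 0.882, 0.001, 0.0]
ft_force: [-0.3, 0.2, -0.2]
grip_width: 0.59
clock: 8.65
position: [0.49, 0.0594, 0.3992]
ee_rot: [0.071, 0.997, 0.0, 0.001]
ft_force: [-0.4, 0.4, 0.8]
grip_width: 0.589
t 8.65 p [0.49   0.0594 0.3992] z [ 0.001  0.001 -1.   ] y [0.142 0.99  0.001] q [-0.79 -0.03  0.57  1.57  0.02  1.59  1.21] F [-0.4  0.4  0.8] g 0.589
shift mm tool [-36.7  16.9 196.3]
rotvec [ 0.001 -0.662  0.001]
```

```bash
python3 -m creep '[[0,-0.1325,0,0,0,0,105],[0,-0.1325,0,0,0,0,105],[0,-0.1325,0,0,0,0,105],[0,-0.1325,0,0,0,0,105],[0,-0.1325,0,0,0,0,105],[0,0,0,0,0,0,105]]'
python3 - <<'E'
from h import *
to([.529,.071,.203],grot(52,-.144))
E
```

```text
clock: 9.25
position: [0.4879, 0.0596, 0.3969]
ee_rot: [0.069, 0.943, -0.023, 0.325]
ft_force: [-0.2, -0.2, -0.1]
grip_width: 0.585
t 9.25 p [0.4879 0.0596 0.3969] z [ 0.61  -0.088 -0.787] y [0.145 0.989 0.001] q [-0.76 -0.47  0.22  2.05  0.57  1.07  0.73] F [-0.2 -0.2 -0.1] g 0.585
shift mm tool [ 88.8  16.9 176.8]
rotvec [ 0.001  0.001 -0.002]
```

```bash
python3 -m creep '[[0,0,0,14.8,2.8,29.5,105],[0,0,0,14.8,2.8,29.5,105],[0,0,0,14.8,2.8,29.5,105],[0,0,0,14.8,2.8,29.5,105],[0,0,0,14.8,2.8,29.5,105],[0,0,0,14.8,2.8,29.5,105],[0,0,0,0,0,0,105]]'
python3 - <<'E'
from h import *
to([.529,.071,.203],grot(52,-.144))
to([.602,.0605,.108],grot(52,-.144))
o=get_obs();d=wcam("pics/w5.png");np.save("pics/w5.npy",cloud("wrist",d,(o["position"],o["ee_rot"])))
print(proj("wrist",np.array([[.5915,.062,.1165],[.606,.060,.1035]]),(o["position"],o["ee_rot"])))
wcam("pics/s5.png","scene",(150,100,350,280),3)
E
```

```text
clock: 9.95
position: [0.5304, 0.0692, 0.2007]
ee_rot: [0.07, 0.944, -0.026, 0.321]
ft_force: [0.5, -0.8, -0.3]
grip_width: 0.589
t 9.95 p [0.5304 0.0692 0.2007] z [ 0.603 -0.093 -0.792] y [ 0.148  0.989 -0.003] q [-0.71 -0.19  0.28  2.28  0.74  0.6   0.47] F [ 0.5 -0.8 -0.3] g 0.589
shift mm tool [-0.1  1.6 -2.8]
rotvec [-0.006 -0.007 -0.002]
t 9.95 p [0.5304 0.0692 0.2007] z [ 0.603 -0.093 -0.792] y [ 0.148  0.989 -0.003] q [-0.71 -0.19  0.28  2.28  0.74  0.6   0.47] F [ 0.5 -0.8 -0.3] g 0.589
shift mm tool [ -0.5   2.4 117.5]
rotvec [-0.006 -0.007 -0.002]
[[259.26340864 193.65297082]
 [259.32696248 191.3868394 ]]
```

View pics/w5.png

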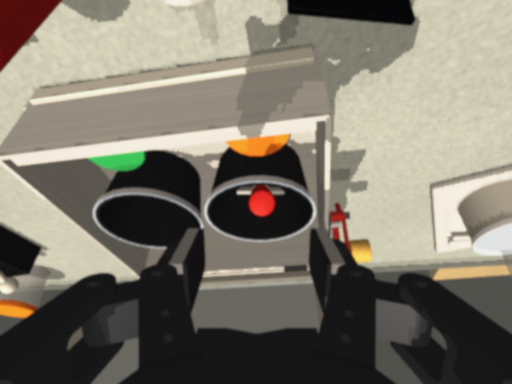

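View pics/s5.png

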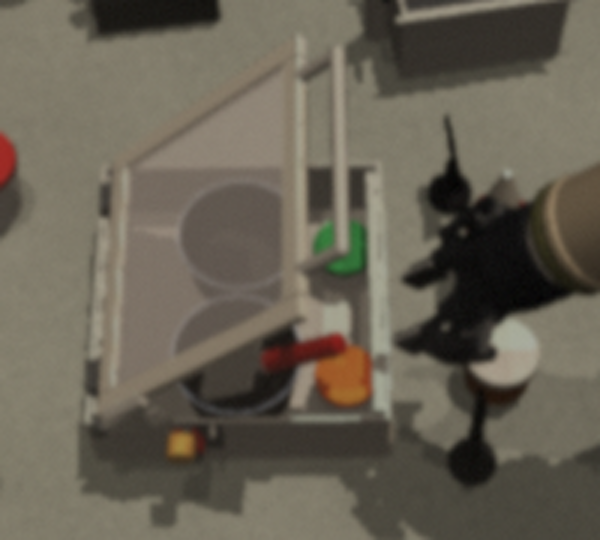

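Run:
```python
from h import *
p=cv2.imread("pics/w5.png").astype(int);C=np.load("pics/w5.npy")
m=(p[...,2]>150)&(p[...,1]<90)&(p[...,0]<90);m[:150]=0;m[240:]=0;m[:,320:]=0
v,u=np.nonzero(m);print(u.mean(),v.mean(),u.min(),u.max(),v.min(),v.max());P=C[m];print(np.median(P,0),P.min(0),P.max(0))
print(C[204,262],C[196,262],C[212,262])
```

```text
261.6777777777778 200.5425925925926 243 274 150 215
[0.59613538 0.0632098  0.1214899 ] [0.40782163 0.0440643  0.05289895] [0.61750145 0.08802418 0.25307872]
[0.59710045 0.06321326 0.12194815] [0.59309876 0.06378682 0.11765046] [0.60074401 0.06268647 0.12651827]
```

Run:
```python
from h import *
to([.607,.0615,.1115],grot(52,-.144))
```

```text
t 10.05 p [0.5316 0.0701 0.205 ] z [ 0.608 -0.09  -0.789] y [ 0.146  0.989 -0.   ] q [-0.71 -0.2   0.27  2.28  0.74  0.6   0.47] F [0.1 0.3 0.9] g 0.585
shift mm tool [ -2.4   2.6 120.4]
rotvec [-0.002 -0.001 -0.002]
```

```bash
python3 -m creep '[[0,0,0,-1,2,16,105],[0,0,0,0,0,16,105],[0,0,0,0,0,16,105],[0,0,0,0,0,16,105],[0,0,0,0,0,16,105],[0,0,0,0,0,0,105],[0,0,0,0,0,0,105]]'
python3 - <<'E'
from h import *
to([.606,.0615,.110],grot(52,-.144))
o=get_obs();d=wcam("pics/w6.png");np.save("pics/w6.npy",cloud("wrist",d,(o["position"],o["ee_rot"])))
E
```

```text
clock: 10.75
position: [0.5814, 0.0656, 0.1435]
ee_rot: [0.069, 0.943, -0.023, 0.325]
ft_force: [-0.9, 0.2, 0.1]
grip_width: 0.591
t 10.75 p [0.5814 0.0656 0.1435] z [ 0.61  -0.088 -0.787] y [0.145 0.99  0.001] q [-0.67  0.03  0.33  2.24  0.83  0.39  0.38] F [-0.9  0.2  0.1] g 0.591
shift mm tool [ 1.  -0.5 41.8]
rotvec [ 0.     0.001 -0.001]
```

View pics/w6.png

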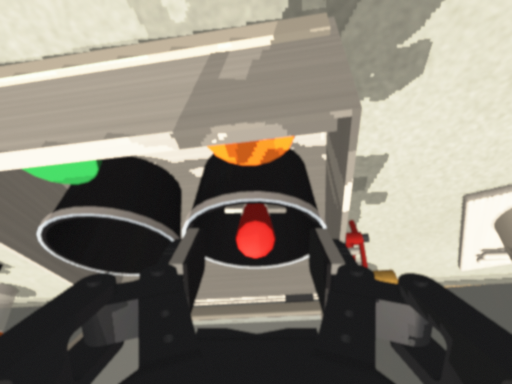

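Run:
```python
from h import *
C=np.load("pics/w6.npy")
for v in (225,232,238,245,252): print(v,C[v,255].round(4))
print(C[238,238].round(4),C[238,272].round(4))
o=get_obs();print(proj("wrist",np.array([[.5915,.062,.1165],[.596,.063,.120]]),(o["position"],o["ee_rot"])))
```

```text
225 [0.593  0.0635 0.1154]
232 [0.5929 0.0635 0.1194]
238 [0.5957 0.0631 0.1212]
245 [0.5978 0.0628 0.1239]
252 [0.6019 0.0621 0.1257]
[0.5946 0.0548 0.1211] [0.5971 0.0713 0.1211]
[[251.3436304  225.96514279]
 [254.70549887 236.51154398]]
```

```bash
python3 -m creep '[[0,0,0,-1,0,13,105],[0,0,0,0,0,14,105],[0,0,0,0,0,14,105],[0,0,0,0,0,0,105],[0,0,0,0,0,0,105]]'
python3 - <<'E'
from h import *
to([.607,.061,.112],grot(52,-.144))
o=get_obs();d=wcam("pics/w7.png")
wcam("pics/s7.png","scene",(150,100,350,280),3)
E
```

```text
clock: 11.3
position: [0.6063, 0.0619, 0.1108]
ee_rot: [0.068, 0.943, -0.023, 0.325]
ft_force: [-0.3, -0.2, -0.2]
grip_width: 0.589
t 11.3 p [0.6063 0.0619 0.1108] z [ 0.609 -0.088 -0.788] y [0.144 0.99  0.   ] q [-0.66  0.15  0.36  2.21  0.89  0.3   0.31] F [-0.3 -0.2 -0.2] g 0.589
shift mm tool [-1.4 -0.8 -0.4]
rotvec [ 0.  0. -0.]
```

View pics/w7.png

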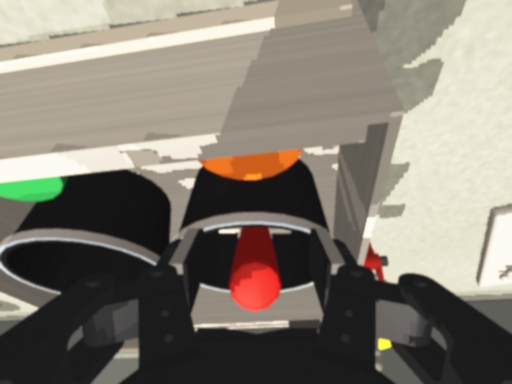

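View pics/s7.png

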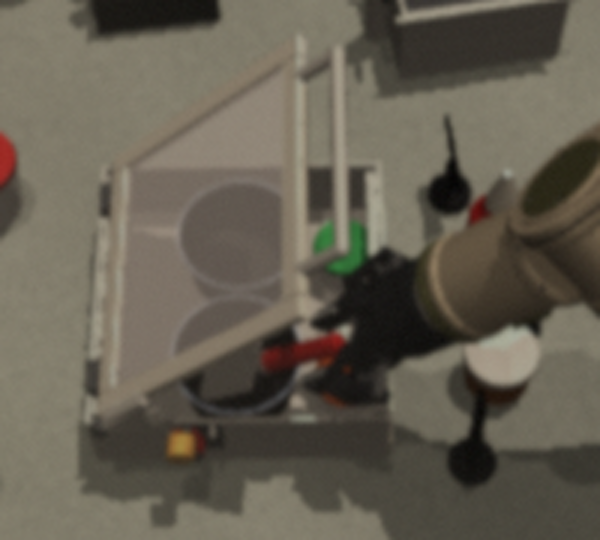

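```bash
python3 -m creep '[[0,0,0,-1,0,0,255],[0,0,0,0,0,0,255],[0,0,0,0,0,0,255],[0,0,0,0,0,0,255],[0,0,0,0,0,0,255]]' 60
python3 - <<'E'
from h import *
to([.607,.061,.112])
wcam("pics/w8.png")
R=Ro.from_quat(get_obs()["ee_rot"]);print("axis in tool",R.inv().apply([-.747,.108,.656]).round(3), R.inv().apply([0,0,1]).round(3))
E
```

```text
clock: 11.9
position: [0.6071, 0.0619, 0.1106]
ee_rot: [0.068, 0.943, -0.023, 0.325]
ft_force: [-2.6, 0.9, 3.5]
grip_width: 0.217
t 11.9 p [0.6071 0.0619 0.1106] z [ 0.609 -0.088 -0.788] y [0.143 0.99  0.   ] q [-0.66  0.15  0.35  2.2   0.88  0.3   0.32] F [-2.6  0.9  3.5] g 0.217
shift mm tool [-0.8 -0.9 -1.1]
axis in tool [ 0.191  0.    -0.982] [-0.615  0.    -0.788]
```

View pics/w8.png

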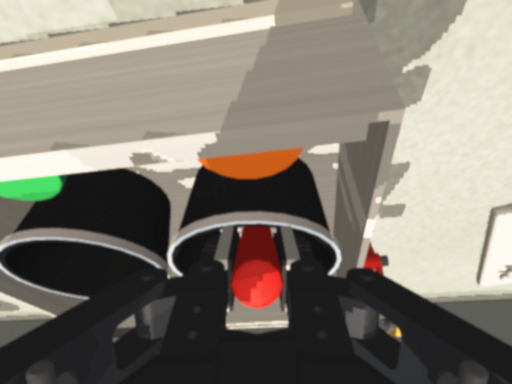

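```bash
python3 -m creep '[[0,0,0,-2.5,0,-3,255],[0,0,0,-2.5,0,-3,255],[0,0,0,-2.5,0,-3,255],[0,0,0,2,0,-10,255],[0,0,0,3,0,-14.7,255],[0,0,0,3,0,-14.7,255],[0,0,0,3,0,-14.7,255],[0,0,0,3,0,-14.7,255]]'
python3 - <<'E'
from h import *
to([.607,.061,.112])
wcam("pics/s9.png","scene",(150,100,350,280),3)
E
```

```text
clock: 12.75
position: [0.5535, 0.0692, 0.1683]
ee_rot: [0.068, 0.943, -0.023, 0.324]
ft_force: [0.0, -0.5, -1.0]
grip_width: 0.217
t 12.75 p [0.5535 0.0692 0.1683] z [ 0.609 -0.088 -0.789] y [0.143 0.99  0.   ] q [-0.68 -0.08  0.29  2.27  0.8   0.49  0.41] F [ 0.  -0.5 -1. ] g 0.217
shift mm tool [-8.  -0.5 77.7]
```

View pics/s9.png

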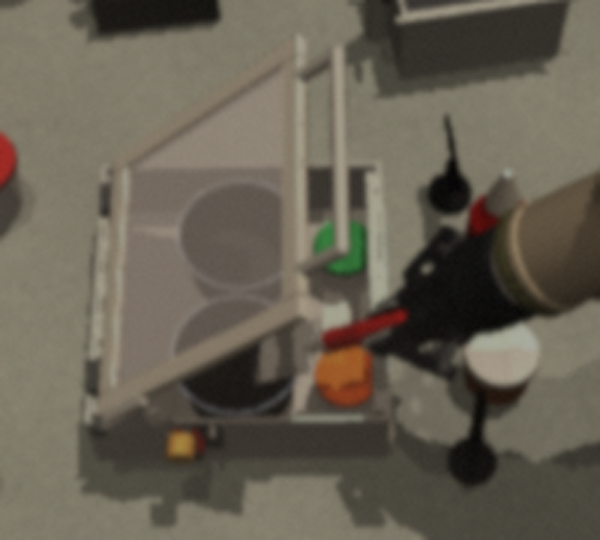

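```bash
python3 -m creep '[[0,0,0,3,0,-14.7,255],[0,0,0,3,0,-14.7,255],[0,0,0,3,0,-14.7,255],[0,0,0,3,0,-14.7,255],[0,0,0,3,0,-14.7,255],[0,0,0,3,0,-14.7,255],[0,0,0,3,0,-14.7,255],[0,0,0,0,0,-15,255]]'
python3 -m creep '[[0,0,0,-12,0,-16,255],[0,0,0,-12,0,-16,255],[0,0,0,-12,0,-16,255],[0,0.1325,0,-12,0,-16,255],[0,0.1325,0,-9,0,-18,255],[0,0.1325,0,-6,0,-20,255],[0,0.1325,0,-3,0,-20,255],[0,0.1325,0,0,0,-20,255]]'
python3 - <<'E'
from h import *
to([.45,-.378,.40],grot(90,0.185))
wcam("pics/s10.png","scene")
E
```

```text
clock: 13.6
position: [0.4654, 0.0818, 0.2478]
ee_rot: [0.068, 0.943, -0.023, 0.324]
ft_force: [0.1, 0.3, -1.1]
grip_width: 0.221
clock: 14.4
position: [0.4561, 0.0836, 0.4104]
ee_rot: [0.071, 0.997, 0.001, -0.002]
ft_force: [-0.9, -0.4, -2.7]
grip_width: 0.219
t 14.4 p [0.4561 0.0836 0.4104] z [-0.003  0.003 -1.   ] y [0.142 0.99  0.002] q [-0.85 -0.1   0.52  1.61  0.05  1.62  1.11] F [-0.9 -0.4 -2.7] g 0.219
shift mm tool [ -59.5 -457.8    9.1]
rotvec [ 0.003 -0.003 -0.327]
```

View pics/s10.png

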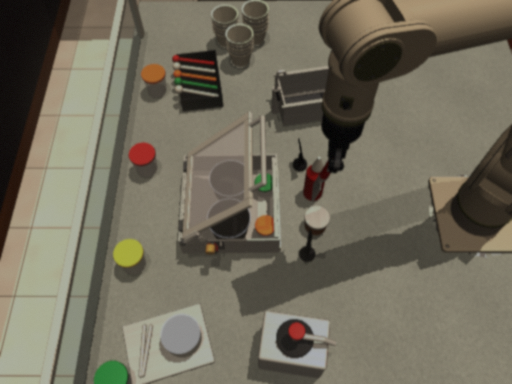

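```bash
python3 -m creep '[[0,0,-0.109,0,0,0,255],[0,0,-0.109,0,0,0,255],[0,0,-0.109,0,0,0,255],[0,0,0,0,0,0,255]]'
python3 - <<'E'
from h import *
to([.391,-.3905,.40],grot(90,0.185))
E
```

```text
clock: 14.85
position: [0.4562, 0.0833, 0.4083]
ee_rot: [-0.092, 0.996, 0.0, 0.0]
ft_force: [0.3, -0.1, -0.4]
grip_width: 0.218
t 14.85 p [0.4562 0.0833 0.4083] z [ 0.  0. -1.] y [-0.184  0.983  0.   ] q [-0.87 -0.11  0.54  1.62  0.06  1.62  1.43] F [ 0.3 -0.1 -0.4] g 0.218
shift mm tool [ 151.2 -453.7    8.2]
rotvec [ 0.  0. -0.]
```

```bash
python3 -m creep '[[0,0,0,12.6,-37.8,0,255],[0,0,0,12.6,-37.8,0,255],[0,0,0,12.6,-37.8,0,255],[0,0,0,12.6,-37.8,0,255],[0,0,0,12.6,-37.8,0,255],[0,0,0,12.6,-37.8,0,255],[0,0,0,12.6,-37.8,0,255],[0,0,0,12.6,-37.8,0,255]]'
python3 -m creep '[[0,0,0,12.6,-37.8,0,255],[0,0,0,12.6,-37.8,0,255],[0,0,0,12.6,-37.8,0,255],[0,0,0,12.6,-37.8,0,255],[0,0,0,0,0,35,255],[0,0,0,0,0,35,255],[0,0,0,0,0,30,255],[0,0,0,0,0,0,255]]'
python3 - <<'E'
from h import *
to([.391,-.3905,.16],grot(90,0.185))
wcam("pics/t11.png","top",(330,180,470,320),4)
wcam("pics/s11.png","scene",(240,40,380,160),4)
o=get_obs();d=wcam("pics/w11.png");np.save("pics/w11.npy",cloud("wrist",d,(o["position"],o["ee_rot"])))
E
```

```text
clock: 15.65
position: [0.4116, -0.234, 0.4084]
ee_rot: [-0.09, 0.996, 0.0, 0.001]
ft_force: [1.5, 0.0, -1.4]
grip_width: 0.217
clock: 16.45
position: [0.3927, -0.3646, 0.3067]
ee_rot: [-0.09, 0.996, 0.001, -0.002]
ft_force: [-1.0, -0.1, -0.6]
grip_width: 0.216
t 16.45 p [ 0.3927 -0.3646  0.3067] z [-0.005  0.001 -1.   ] y [-0.178  0.984  0.002] q [-0.34  0.18  1.14  1.66 -0.16  1.41  2.57] F [-1.  -0.1 -0.6] g 0.216
shift mm tool [  5.6 -25.5 146.7]
rotvec [ 0.002 -0.004 -0.006]
```

View pics/s11.png

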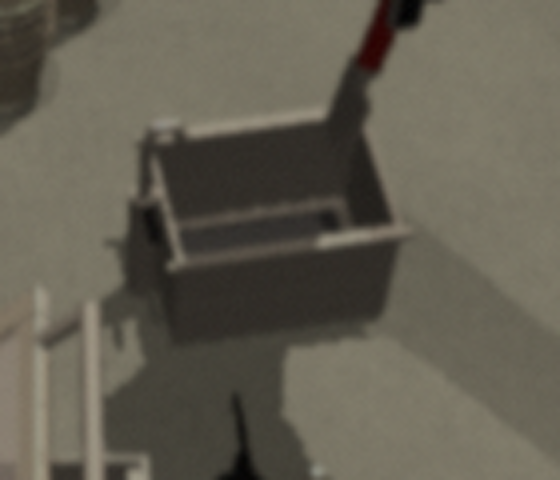

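View pics/w11.png

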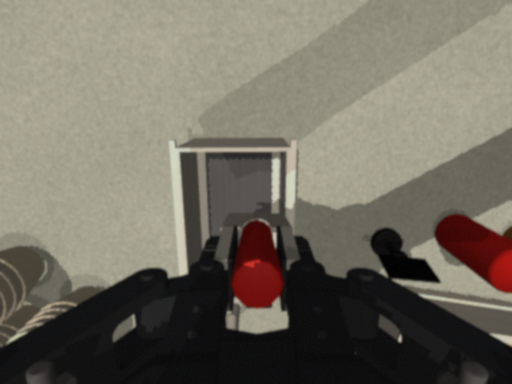

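View pics/t11.png

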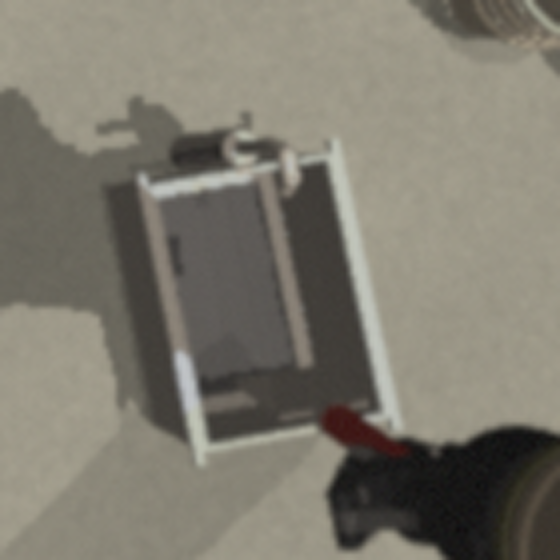

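```bash
python3 -m creep '[[0,0,0.14,0,0,-5,255],[0,0,0.145,0,0,-5,255],[0,0,0.145,0,0,-5,255],[0,0,0.145,0,0,-5,255],[0,0,0.145,0,0,0,255],[0,0,0.145,0,0,0,255],[0,0,0.145,0,0,0,255],[0,0,0.145,0,0,0,255]]'
python3 -m creep '[[0,0,0.145,0,0,0,255],[0,0,0.145,0,0,0,255],[0,0,0.12,0,0,0,255],[0,0,0,0,0,0,255]]'
cat >> h.py <<'E'
WC=np.array([.458,-.378]);WX=np.array([np.cos(.185),np.sin(.185)]);WY=np.array([-WX[1],WX[0]])
def well(p): return (np.asarray(p)[:2]-WC)@WX,(np.asarray(p)[:2]-WC)@WY,p[2]
E
python3 - <<'E'
from h import *
to([.44,-.3375,.30],grot(90,0.185-np.pi/2))
E
```

```text
clock: 17.4
position: [0.3948, -0.3663, 0.3318]
ee_rot: [0.47, 0.883, -0.001, 0.002]
ft_force: [-0.3, -0.6, -1.2]
grip_width: 0.223
clock: 17.8
position: [0.3947, -0.3662, 0.3316]
ee_rot: [0.638, 0.77, -0.001, 0.002]
ft_force: [0.4, -0.1, -0.7]
grip_width: 0.219
t 17.8 p [ 0.3947 -0.3662  0.3316] z [ 0.002 -0.003 -1.   ] y [0.983 0.185 0.001] q [-0.45  0.22  1.31  1.62 -0.21  1.46  1.06] F [ 0.4 -0.1 -0.7] g 0.219
shift mm tool [19.9 49.8 31.6]
rotvec [0.001 0.004 0.001]
```

```bash
python3 -m creep '[[0,0,0,7,17,0,255],[0,0,0,7,17,0,255],[0,0,0,6,16,10,255],[0,0,0,0,0,20,255],[0,0,0,0,0,20,255],[0,0,0,0,0,20,255],[0,0,0,0,0,0,255],[0,0,0,0,0,0,255]]'
python3 - <<'E'
from h import *
to([.44,-.3375,.16],grot(90,0.185-np.pi/2))
d=wcam("pics/t12.png","top",(330,180,470,320),4);np.save("pics/t12.npy",d)
d=wcam("pics/s12.png","scene",(240,40,380,160),4);np.save("pics/s12.npy",d)
E
```

```text
clock: 18.6
position: [0.44, -0.3366, 0.2598]
ee_rot: [0.637, 0.771, -0.001, 0.0]
ft_force: [0.1, -0.7, -1.1]
grip_width: 0.217
t 18.6 p [ 0.44   -0.3366  0.2598] z [-0.001 -0.002 -1.   ] y [ 0.982  0.188 -0.002] q [-0.42  0.34  1.22  1.69 -0.32  1.34  1.05] F [ 0.1 -0.7 -1.1] g 0.217
shift mm tool [-0.6  0.  99.8]
rotvec [-0.002  0.002  0.005]
```

View pics/s12.png

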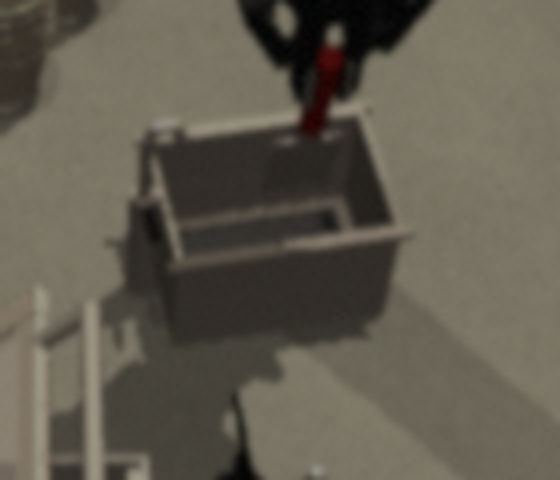

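View pics/t12.png

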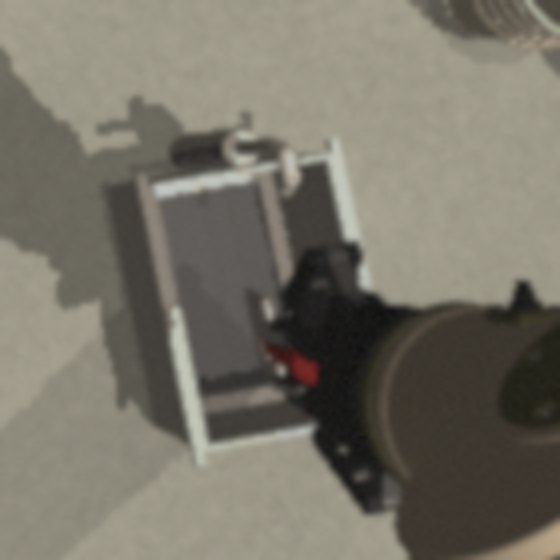

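Run:
```python
from h import *
o=get_obs();R=Ro.from_quat(o["ee_rot"]);p=o["position"]
for t in ([-.028,0,.150],[-.028,.025,.150],[-.028,-.025,.150],[.004,0,-.014]):
    X=p+R.apply(t);print(well(X),(proj("scene",X)-[240,40])*4)
S=cloud("scene",np.load("pics/s12.npy"))
for u,v in((305,60),(312,80),(325,80),(318,86),(319,66)): print(u,v,S[v,u],well(S[v,u]),((u-240)*4,(v-40)*4))
c=cv2.imread("pics/s12.png");cv2.imwrite("pics/s12b.png",cv2.convertScaleAbs(c[80:280,200:420],alpha=2,beta=20).repeat(3,0).repeat(3,1))
```

```text
(np.float64(-0.010010153856664391), np.float64(0.01495785338833808), np.float64(0.11079508659299916)) [293.91519779 183.51150082]
(np.float64(0.014989635763654554), np.float64(0.015060382992568663), np.float64(0.11079251364758977)) [261.09539673 188.44918933]
(np.float64(-0.03500994347698339), np.float64(0.014855323784107508), np.float64(0.11079765953840853)) [326.64508477 178.58733974]
(np.float64(-0.010126546212544617), np.float64(0.04745088673323743), np.float64(0.2746980738655524)) [329.43150089  54.02236376]
305 60 [ 0.45188884 -0.57934825 -0.00443228] (np.float64(-0.04304419629560466), np.float64(-0.1967883653331338), np.float64(-0.004432279783634409)) (260, 80)
312 80 [ 0.45355665 -0.35628327  0.14627494] (np.float64(-0.00037281361301515166), np.float64(0.02216350253774163), np.float64(0.14627493761635377)) (288, 160)
325 80 [ 0.39872384 -0.4450813   0.0467222 ] (np.float64(-0.07060406178485835), np.float64(-0.05503299558934508), np.float64(0.04672219798317554)) (340, 160)
318 86 [ 0.41865126 -0.4407974   0.02348218] (np.float64(-0.05022866948598767), np.float64(-0.05448777243446005), np.float64(0.023482175263761833)) (312, 184)
319 66 [ 0.44364687 -0.33093055  0.23043935] (np.float64(-0.005449949968175805), np.float64(0.04890647311181033), np.float64(0.23043934671021324)) (316, 104)
```

View pics/s12b.png

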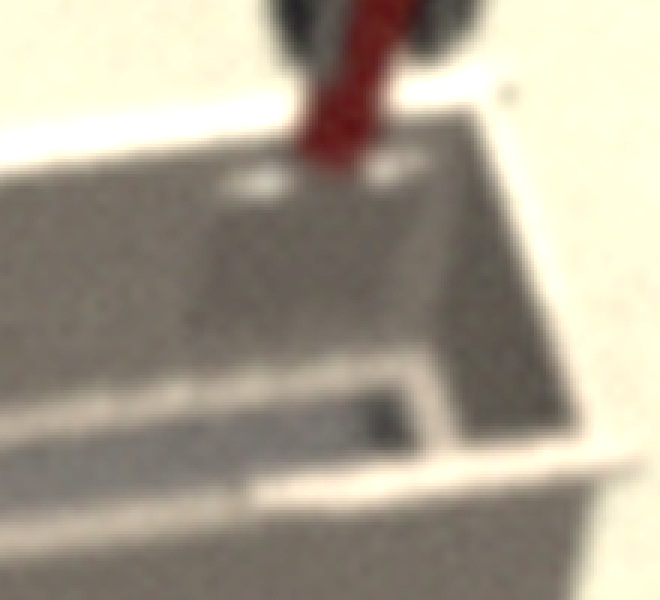

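```bash
python3 -m creep '[[0,0,0,0,0,16,255],[0,0,0,0,0,16,255],[0,0,0,0,0,16,255],[0,0,0,0,0,16,255],[0,0,0,0,0,16,255],[0,0,0,0,0,14,255],[0,0,0,0,0,0,255],[0,0,0,0,0,0,255]]'
python3 -m creep '[[0,0,0,0,0,3,255],[0,0,0,0,0,3,255],[0,0,0,0,0,2,255],[0,0,0,0,0,0,255]]'
python3 - <<'E'
from h import *
to([.44,-.3375,.154],grot(90,0.185-np.pi/2))
E
```

```text
clock: 19.5
position: [0.4394, -0.3375, 0.1659]
ee_rot: [0.638, 0.77, -0.001, 0.001]
ft_force: [0.4, -0.7, -1.1]
grip_width: 0.217
clock: 19.9
position: [0.4394, -0.3372, 0.1577]
ee_rot: [0.637, 0.771, -0.001, 0.0]
ft_force: [-0.5, 0.1, -0.8]
grip_width: 0.221
t 19.9 p [ 0.4394 -0.3372  0.1577] z [-0.    -0.002 -1.   ] y [ 0.982  0.187 -0.001] q [-0.33  0.44  1.12  1.82 -0.43  1.16  1.12] F [-0.5  0.1 -0.8] g 0.221
shift mm tool [-0.4  0.5  3.7]
rotvec [-0.001  0.002  0.004]
```

```bash
python3 -m creep '[[0,0,0,0,0,2,255],[0,0,0,0,0,2,255],[0,0,0,0,0,0,255],[0,0,0,0,0,0,255]]'
python3 - <<'E'
from h import *
to([.44,-.3375,.154])
E
```

```text
clock: 20.3
position: [0.4394, -0.3373, 0.1538]
ee_rot: [0.637, 0.77, -0.001, 0.001]
ft_force: [1.0, 0.1, -0.2]
grip_width: 0.221
t 20.3 p [ 0.4394 -0.3373  0.1538] z [-0.    -0.002 -1.   ] y [ 0.982  0.187 -0.001] q [-0.32  0.45  1.12  1.82 -0.44  1.15  1.13] F [ 1.   0.1 -0.2] g 0.221
shift mm tool [-0.3  0.6 -0.2]
```

```bash
python3 -m creep '[[0,0,0,0,0,1.5,255],[0,0,0,0,0,1.5,255],[0,0,0,0,0,0,255]]'
python3 -m creep '[[0,0,0,0,0,0,190],[0,0,0,0,0,0,160],[0,0,0,0,0,0,120],[0,0,0,0,0,0,120],[0,0,0,0,0,0,120],[0,0,0,0,0,0,120]]'
python3 - <<'E'
from h import *
to([.44,-.3375,.154])
wcam("pics/s13.png","scene",(240,40,380,160),4)
wcam("pics/w13.png")
E
```

```text
clock: 20.6
position: [0.44, -0.338, 0.1525]
ee_rot: [0.638, 0.77, -0.0, 0.001]
ft_force: [-3.5, 4.2, 17.8]
grip_width: 0.219
clock: 21.2
position: [0.4394, -0.3373, 0.1508]
ee_rot: [0.637, 0.771, -0.001, 0.001]
ft_force: [0.6, -0.8, 0.4]
grip_width: 0.533
t 21.2 p [ 0.4394 -0.3373  0.1508] z [-0.    -0.002 -1.   ] y [ 0.982  0.187 -0.001] q [-0.32  0.45  1.11  1.82 -0.44  1.14  1.13] F [ 0.6 -0.8  0.4] g 0.533
shift mm tool [-0.4  0.5 -3.2]
```

View pics/s13.png

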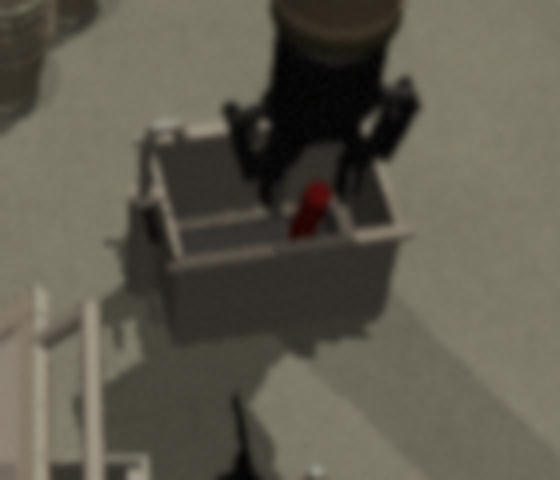

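View pics/w13.png

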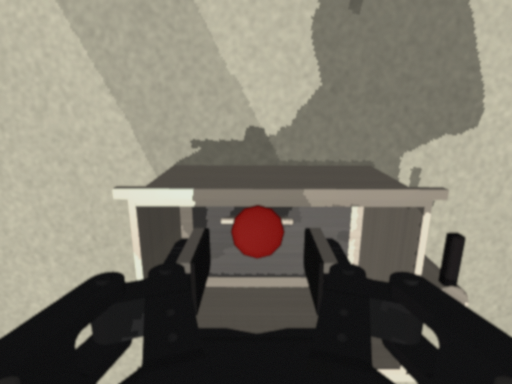

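```bash
python3 -m creep '[[0,0,0,0,0,-15,120],[0,0,0,0,0,-25,120],[0,0,0,0,0,-40,120],[0,0,0,0,0,-45,165],[0,0,0,0,0,-45,165],[0,0,0,0,0,-45,165],[0,0,0,0,0,-35,165],[0,0,0,0,0,0,165]]'
python3 - <<'E'
from h import *
to([.593,.037,.40],np.array([[0,1,0],[1,0,0],[0,0,-1.]]))
o=get_obs();print((np.array([.593,.037,.4])-o["position"])*1000)
d=wcam("pics/s14.png","scene",(150,30,390,270),2.5);np.save("pics/s14.npy",d)
S=cloud("scene",d)
m=(S[...,2]>.28)&(S[...,2]<.32)&(abs(S[...,0]-.595)<.025)&(S[...,1]<.08)&(S[...,1]>-.1)
print(S[m].mean(0),S[m].max(0),S[m].min(0),m.sum())
wcam("pics/t14.png","top")
E
```

```text
clock: 22.1
position: [0.4397, -0.3382, 0.4062]
ee_rot: [0.638, 0.77, -0.0, 0.004]
ft_force: [0.3, -0.9, -0.4]
grip_width: 0.348
t 22.1 p [ 0.4397 -0.3382  0.4062] z [ 0.006 -0.006 -1.   ] y [0.982 0.187 0.004] q [-0.44  0.26  1.26  1.43 -0.24  1.62  0.98] F [ 0.3 -0.9 -0.4] g 0.348
shift mm tool [340.1 220.5   5. ]
rotvec [0.005 0.006 0.188]
[153.25319698 375.2146224   -6.21973657]
[ 0.59961886 -0.01012618  0.30492466] [0.61991258 0.07991609 0.31282016] [ 0.59097857 -0.09993667  0.28208029] 384
```

View pics/s14.png

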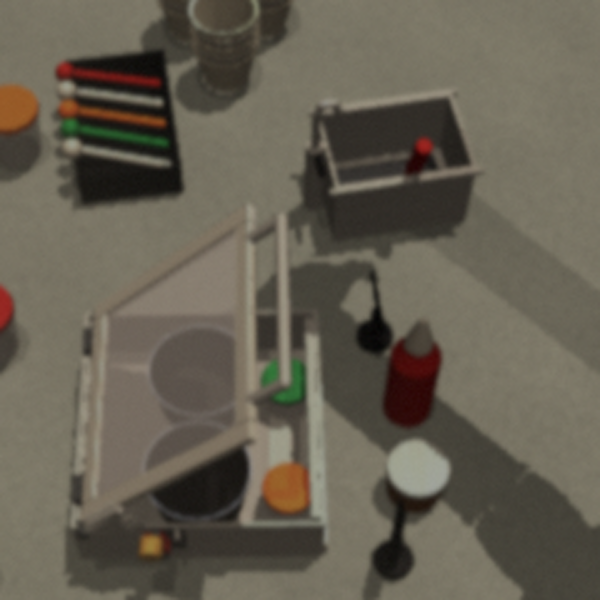

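View pics/t14.png

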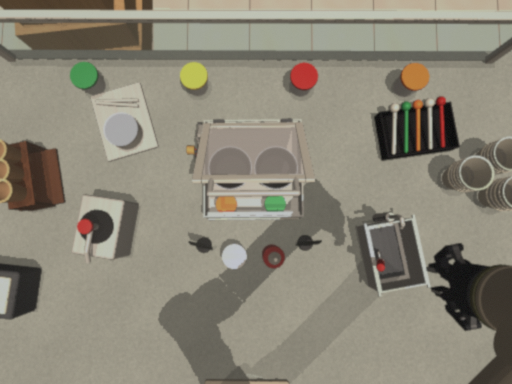

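```bash
python3 -m creep '[[0,0,0.094,0,0,0,165],[0,0,0.094,0,0,0,165],[0,0,0,38,15.5,0,170],[0,0,0,38,15.5,0,170],[0,0,0,38,15.5,0,170],[0,0,0,38,15.5,0,170],[0,0,0,38,15.5,0,170],[0,0,0,38,15.5,0,170]]'
python3 -m creep '[[0,0,0,38,15.5,0,170],[0,0,0,38,15.5,0,170],[0,0,0,38,15,0,170],[0,0,0,33,14,0,170],[0,0,0,0,0,0,170],[0,0,0,0,0,0,170]]'
python3 - <<'E'
from h import *
to([.594,.037,.312],np.array([[0,1,0],[1,0,0],[0,0,-1.]]))
o=get_obs();d=wcam("pics/w15.png");C=cloud("wrist",d,(o["position"],o["ee_rot"]))
m=(C[...,2]>.29)&(C[...,2]<.32)&(abs(C[...,0]-.595)<.02)&(C[...,1]>.045)&(C[...,1]<.07)
print(C[m].mean(0),C[m].max(0),C[m].min(0),m.sum())
E
```

```text
clock: 23.0
position: [0.5322, -0.1069, 0.3996]
ee_rot: [0.707, 0.707, -0.001, -0.0]
ft_force: [-0.2, -0.3, 0.7]
grip_width: 0.332
clock: 23.6
position: [0.592, 0.0387, 0.3989]
ee_rot: [0.707, 0.708, -0.002, 0.001]
ft_force: [0.5, -0.9, -1.2]
grip_width: 0.332
t 23.6 p [0.592  0.0387 0.3989] z [-0.002 -0.004 -1.   ] y [ 1.     0.001 -0.002] q [-0.97  0.37  1.14  1.34 -0.34  1.64  0.13] F [ 0.5 -0.9 -1.2] g 0.332
shift mm tool [-1.4  2.2 86.9]
rotvec [-0.002  0.004  0.001]
[0.59633401 0.05785615 0.30690258] [0.60280219 0.06997781 0.30996226] [0.59025256 0.04510352 0.29619454] 622
```

View pics/w15.png

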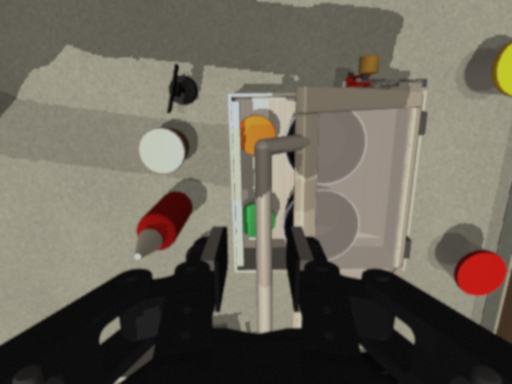

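```bash
python3 -m creep '[[0,0,0,0,4,14,170],[0,0,0,0,0,20,172],[0,0,0,0,0,20,175],[0,0,0,0,0,18,175],[0,0,0,0,0,14,175],[0,0,0,0,0,0,175],[0,0,0,0,0,0,175]]' 30
python3 - <<'E'
from h import *
to([.596,.037,.312]);wcam("pics/w16.png")
E
```

```text
clock: 24.35
position: [0.5963, 0.0377, 0.3142]
ee_rot: [0.707, 0.707, -0.001, 0.001]
ft_force: [-0.1, 0.5, 0.6]
grip_width: 0.312
t 24.35 p [0.5963 0.0377 0.3142] z [-0.    -0.002 -1.   ] y [ 1. -0. -0.] q [-0.98  0.4   1.12  1.49 -0.36  1.47  0.15] F [-0.1  0.5  0.6] g 0.312
shift mm tool [-0.7 -0.3  2.2]
```

View pics/w16.png

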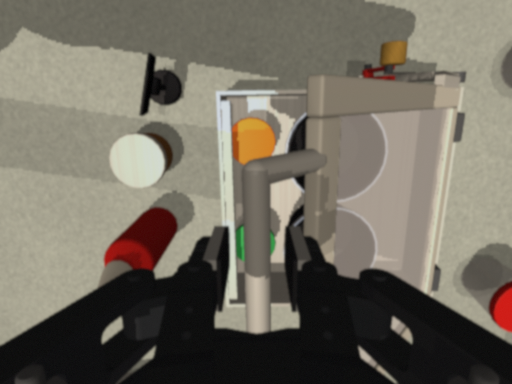

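```bash
python3 -m creep '[[0,0,0,0,0,3,175],[0,0,0,0,0,0,255],[0,0,0,0,0,0,255],[0,0,0,0,0,0,255],[0,0,0,0,0,0,255]]' 30
python3 - <<'E'
from h import *
to([.596,.037,.312]);ang()
for hx in(.7987,.7965,):
  a0=.8
  for a in(.84,.88,.92,.96,1.0,1.04,1.08): print(a,(-290*(np.cos(a)-np.cos(a0))).round(1),(290*(np.sin(a)-np.sin(a0))).round(1))
  break
E
```

```text
clock: 24.9
position: [0.5964, 0.0381, 0.3112]
ee_rot: [0.707, 0.707, -0.001, 0.001]
ft_force: [-0.0, -0.1, -0.4]
grip_width: 0.124
t 24.9 p [0.5964 0.0381 0.3112] z [-0.    -0.002 -1.   ] y [ 1.     0.001 -0.   ] q [-0.98  0.4   1.12  1.5  -0.36  1.47  0.15] F [-0.  -0.1 -0.4] g 0.124
shift mm tool [-1.1 -0.4 -0.8]
guard from grip 0.8044114670816529 r 0.2917384264277457
0.84 8.5 7.9
0.88 17.3 15.5
0.92 26.4 22.7
0.96 35.7 29.5
1.0 45.4 36.0
1.04 55.2 42.1
1.08 65.4 47.7
```

```bash
python3 -m creep '[[0,0,0,0,8.5,-7.9,255],[0,0,0,0,8.8,-7.6,255],[0,0,0,0,9.1,-7.2,255],[0,0,0,0,9.3,-6.8,255],[0,0,0,0,9.7,-6.5,255],[0,0,0,0,9.8,-6.1,255],[0,0,0,0,7.4,-4.2,255],[0,0,0,0,0,0,255]]'
python3 - <<'E'
from h import *
to([.596,.037,.312]);ang()
wcam("pics/s17.png","scene",(150,100,350,280),3)
E
```

```text
clock: 25.7
position: [0.6591, 0.039, 0.3582]
ee_rot: [0.707, 0.708, -0.001, 0.0]
ft_force: [-5.3, 3.8, 8.1]
grip_width: 0.123
t 25.7 p [0.6591 0.039  0.3582] z [-0.001 -0.001 -1.   ] y [ 1.     0.002 -0.001] q [-0.78  0.55  1.05  1.22 -0.47  1.62  0.18] F [-5.3  3.8  8.1] g 0.123
shift mm tool [ -1.9 -63.1  46.3]
guard from grip 1.0734929747802242 r 0.2926647319193081
```

View pics/s17.png

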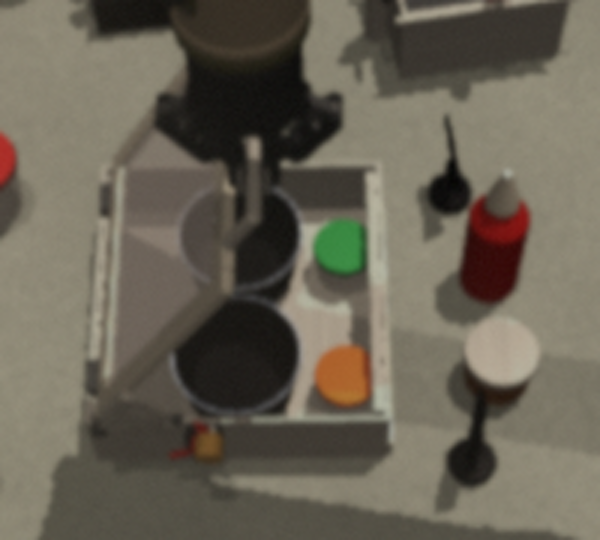

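```bash
cat > arc.py <<'E'
from h import *
import sys
hx=.797;o=get_obs();p=o["position"]
A=[float(a) for a in sys.argv[1:]];prev=np.array([p[0],p[2]])
for a in A:
    q=np.array([hx-.29*np.cos(a),.101+.29*np.sin(a)]);dd=(q-prev)*1000;prev=q
    print(a,"dy %.1f dz %.1f"%(dd[0],-dd[1]))
E
python3 arc.py 1.02 .97 .92 .86 .80 .74 .68 .62 .56 .50 .44 .38 .32 .27 .22 .18 .14 .11 .08 .05 .03 .01 0
```

```text
1.02 dy -13.6 dz 10.0
0.97 dy -12.2 dz 7.9
0.92 dy -11.8 dz 8.5
0.86 dy -13.5 dz 11.0
0.8 dy -12.8 dz 11.7
0.74 dy -12.1 dz 12.5
0.68 dy -11.3 dz 13.2
0.62 dy -10.5 dz 13.8
0.56 dy -9.7 dz 14.5
0.5 dy -8.8 dz 15.0
0.44 dy -7.9 dz 15.5
0.38 dy -6.9 dz 16.0
0.32 dy -6.0 dz 16.3
0.27 dy -4.2 dz 13.9
0.22 dy -3.5 dz 14.1
0.18 dy -2.3 dz 11.4
0.14 dy -1.8 dz 11.5
0.11 dy -1.1 dz 8.6
0.08 dy -0.8 dz 8.7
0.05 dy -0.6 dz 8.7
0.03 dy -0.2 dz 5.8
0.01 dy -0.1 dz 5.8
0.0 dy -0.0 dz 2.9
```

```bash
python3 -m creep '[[0,0,0,0,-6,4.5,255],[0,0,0,0,-7.6,5.5,255],[0,0,0,0,-12.2,7.9,255],[0,0,0,0,-11.8,8.5,255],[0,0,0,0,-13.5,11,255],[0,0,0,0,-12.8,11.7,255],[0,0,0,0,-12.1,12.5,255],[0,0,0,0,-11.3,13.2,255]]'
python3 - <<'E'
from h import *
to([.596,.037,.312]);ang()
E
python3 arc.py .62 .56 .50 .44 .38 .32 .27 .22
```

```text
clock: 26.55
position: [0.571, 0.0378, 0.282]
ee_rot: [0.707, 0.707, -0.001, 0.001]
ft_force: [-0.6, -1.0, -0.7]
grip_width: 0.123
t 26.55 p [0.571  0.0378 0.282 ] z [-0.    -0.002 -1.   ] y [ 1.  0. -0.] q [-1.06  0.35  1.15  1.61 -0.32  1.39  0.13] F [-0.6 -1.  -0.7] g 0.123
shift mm tool [ -0.8  25.  -30. ]
guard from grip 0.6718394137273737 r 0.2908749158585104
0.62 dy -10.1 dz 12.5
0.56 dy -9.7 dz 14.5
0.5 dy -8.8 dz 15.0
0.44 dy -7.9 dz 15.5
0.38 dy -6.9 dz 16.0
0.32 dy -6.0 dz 16.3
0.27 dy -4.2 dz 13.9
0.22 dy -3.5 dz 14.1
```

```bash
python3 -m creep '[[0,0,0,0,-10.1,12.7,255],[0,0,0,0,-9.7,14.5,255],[0,0,0,0,-8.8,15,255],[0,0,0,0,-7.9,15.5,255],[0,0,0,0,-6.9,16,255],[0,0,0,0,-6,16.3,255],[0,0,0,0,-4.2,13.9,255],[0,0,0,0,-3.5,14,255]]'
python3 - <<'E'
from h import *
to([.596,.037,.312]);ang()
wcam("pics/s18.png","scene",(150,100,350,280),3)
E
python3 arc.py .18 .14 .11 .08 .05 .03 .01 0
```

```text
clock: 27.35
position: [0.5153, 0.0369, 0.1645]
ee_rot: [0.707, 0.707, -0.0, 0.002]
ft_force: [7.2, -3.3, -3.6]
grip_width: 0.13
t 27.35 p [0.5153 0.0369 0.1645] z [ 0.003 -0.003 -1.   ] y [ 1.    -0.     0.003] q [-1.15  0.3   1.15  1.91 -0.3   1.12  0.12] F [ 7.2 -3.3 -3.6] g 0.13
shift mm tool [  -0.4   81.1 -147.3]
guard from grip 0.2204402457677659 r 0.29044191950986237
0.18 dy -3.1 dz 9.9
0.14 dy -1.8 dz 11.5
0.11 dy -1.1 dz 8.6
0.08 dy -0.8 dz 8.7
0.05 dy -0.6 dz 8.7
0.03 dy -0.2 dz 5.8
0.01 dy -0.1 dz 5.8
0.0 dy -0.0 dz 2.9
```

View pics/s18.png

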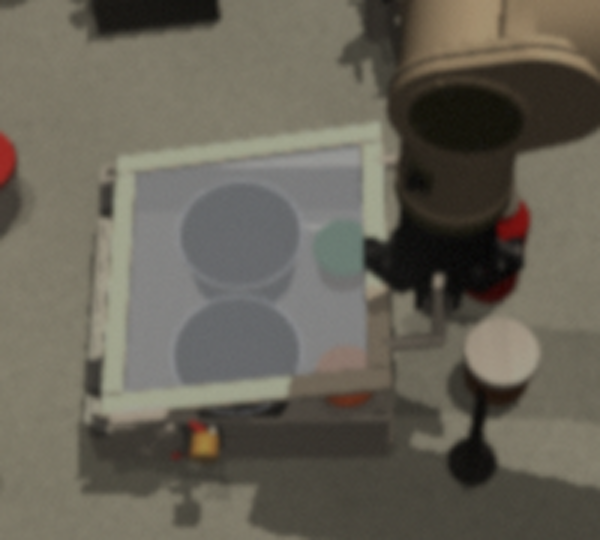

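```bash
python3 -m creep '[[0,0,0,0,-2.5,9.5,255],[0,0,0,0,-1.8,11.5,255],[0,0,0,0,-1.1,8.6,255],[0,0,0,0,-0.8,8.7,255],[0,0,0,0,-0.6,8.7,255],[0,0,0,0,-0.2,5.8,255],[0,0,0,0,-0.1,5.8,255],[0,0,0,0,0,2.9,255]]'
python3 - <<'E'
from h import *
to([.507,.037,.101]);ang()
E
```

```text
clock: 28.2
position: [0.5094, 0.037, 0.1052]
ee_rot: [0.707, 0.707, 0.0, 0.002]
ft_force: [-8.8, -2.0, 31.1]
grip_width: 0.125
t 28.2 p [0.5094 0.037  0.1052] z [ 0.003 -0.002 -1.   ] y [ 1.    -0.     0.003] q [-1.08  0.38  1.08  1.97 -0.4   1.01  0.19] F [-8.8 -2.  31.1] g 0.125
shift mm tool [ 0.1 -2.4  4.2]
guard from grip 0.014512479559793696 r 0.2893099940790841
```

```bash
python3 -m creep '[[0,0,0,0,0,-1.5,255],[0,0,0,0,0,0,210],[0,0,0,0,0,0,190],[0,0,0,0,0,0,178],[0,0,0,0,0,0,172],[0,0,0,0,0,0,172]]'
python3 - <<'E'
from h import *
to([.507,.037,.101])
wcam("pics/w19.png")
E
```

```text
clock: 28.8
position: [0.5072, 0.0377, 0.1045]
ee_rot: [0.707, 0.707, -0.001, 0.001]
ft_force: [-0.7, -0.0, -0.2]
grip_width: 0.322
t 28.8 p [0.5072 0.0377 0.1045] z [-0.001 -0.002 -1.   ] y [ 1.     0.001 -0.001] q [-1.08  0.38  1.08  1.98 -0.39  1.01  0.18] F [-0.7 -0.  -0.2] g 0.322
shift mm tool [-0.7 -0.1  3.5]
```

View pics/w19.png

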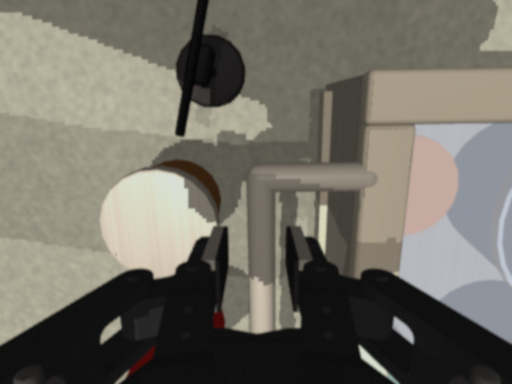

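Bar (col 262) is free between the fingers (220–290). Withdraw straight up, then check.

```bash
python3 -m creep '[[0,0,0,0,1,-8,172],[0,0,0,0,0,-15,172],[0,0,0,0,0,-25,172],[0,0,0,0,0,-35,172],[0,0,0,0,0,-40,172],[0,0,0,0,0,-40,172],[0,0,0,0,0,-40,172],[0,0,0,0,0,0,172]]'
python3 -m creep '[[0,0,0,35,-20,0,172],[0,0,0,40,-20,0,172],[0,0,0,40,-15,0,172],[0,0,0,40,-10,0,172],[0,0,0,40,0,0,172],[0,0,0,30,0,0,172],[0,0,0,0,0,0,172],[0,0,0,0,0,0,172]]'
python3 - <<'E'
from h import *
to([.507,.037,.101])
d=wcam("pics/s20.png","scene",(150,30,390,270),2.5);S=cloud("scene",d)
d=wcam("pics/t20.png","top",(170,100,450,310),2.8);C=cloud("top",d)
for A in(S,C):
    m=(A[...,2]>.07)&(A[...,2]<.13)&(abs(A[...,0]-.508)<.012)&(A[...,1]<.065)&(A[...,1]>-.09)
    P=A[m];print("bar",P.mean(0),P.max(0),m.sum())
for n,(u,v) in dict(jar=(234,257),bottle=(274,258),sA=(204,244),sB=(305,242),frL=(203,213),frR=(304,213),bkL=(204,125)).items(): print(n,C[v,u].round(3))
E
```

```text
clock: 29.65
position: [0.5105, 0.0373, 0.3129]
ee_rot: [0.707, 0.707, 0.003, 0.001]
ft_force: [0.5, 0.9, -1.1]
grip_width: 0.323
clock: 30.45
position: [0.4434, 0.2627, 0.3074]
ee_rot: [0.707, 0.707, -0.001, 0.001]
ft_force: [-0.1, -1.1, 0.1]
grip_width: 0.328
t 30.45 p [0.4434 0.2627 0.3074] z [ 0.    -0.004 -1.   ] y [1. 0. 0.] q [-1.61  0.06  1.04  1.71 -0.05  1.41 -0.56] F [-0.1 -1.1  0.1] g 0.328
shift mm tool [-225.    63.5  207.2]
bar [ 0.51140707 -0.01049136  0.09910733] [0.51765989 0.06490854 0.10573883] 231
bar [ 0.50848321 -0.01344372  0.09858409] [0.51412773 0.06366818 0.10362336] 302
jar [0.446 0.037 0.053]
bottle [ 0.455 -0.062  0.183]
sA [0.48  0.118 0.052]
sB [ 0.489 -0.146  0.097]
frL [0.561 0.116 0.1  ]
frR [ 0.563 -0.144  0.1  ]
bkL [0.792 0.117 0.099]
```

View pics/s20.png

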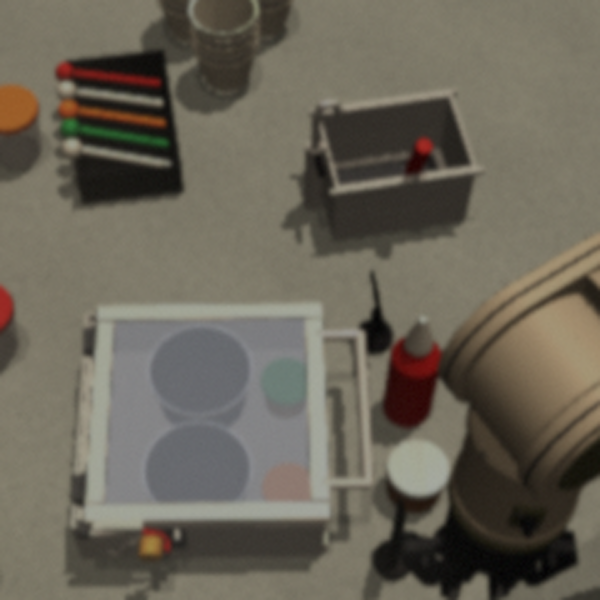

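View pics/t20.png

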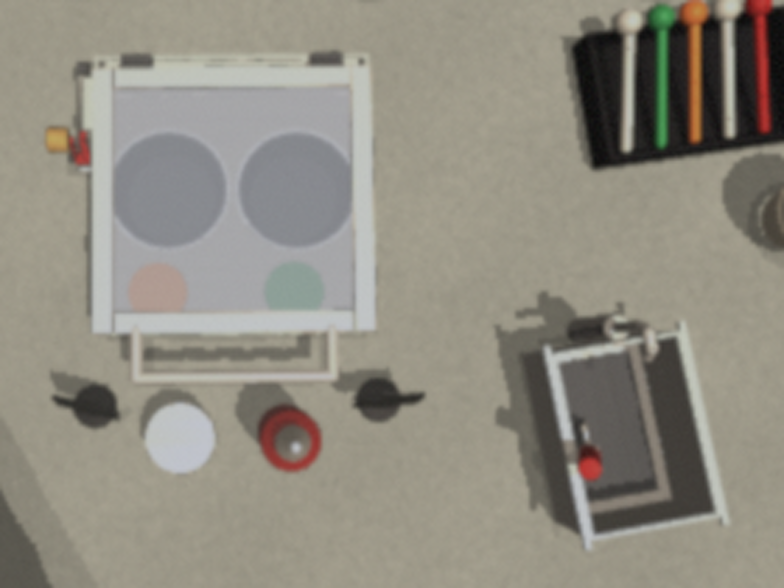

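```bash
python3 -c "
from workcell import *
print(hand_in())"
```

```text
the job is handed in; nothing more can be done
None
```

The topping unit is closed up and the job is handed in at about 30.5 s of the 72 s allowed; no verdict was reported.

- **Guard up:** I raised it by its bar to the top notch and let go. It rested there by itself, with the bar at about 0.304 m, which is about 0.80 rad.
- **Spade:** I drew it out along its handle and stood it blade down in the dipper well, then let go. It leans on the well's left wall and looked at rest in every picture taken after that.
- **Guard shut:** I lifted it to about 1.07 rad; the picture showed the pawl moved, and the guard passed every notch on the way down. I lowered it gripped all the way to its stop.

**Last checks:**
- The guard's frame is at 0.100 m front and 0.099 m back, so it is level and shut.
- The pawl looks back where it was at the start.
- The jar, bottle and signs measure within 2 mm of where they began. I checked the bowls and pots by eye only, through the panel, and they look unmoved.
- The arm is clear of everything.

**What went off plan:**
- The first approach to the well nearly ran the last joint to its limit, so I turned the gripper a quarter turn before placing the spade.
- On the first lift the guard's measured arc was a few millimetres off, giving forces up to about 26 N. I corrected the arc before the second lift.
- The blade touched the well floor with about 18 N, and the guard met its stop with about 31 N.

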